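# Pack the jewellery order into its carton

### The job

Pack this order into the shallow white carton, one box at a time and in this order: first the green watch box, lying lengthwise on the carton's floor at the yellow end; next the red bracelet box on the floor beside it at the plain end; then the long blue necklace case flat across the tops of both, lengthwise and centred over the carton; last the white ring box upright in the middle of the blue case. Set each box down gently and let go of it before taking the next, never dropping one, and leave the jar, the tin and the hammer where they are.

Things in the scene. Friction and masses are not known exactly. Their poses are not given: they have to be found in the camera images.
- carton: shallow open white card carton, fixed; outside 160 x 82 x 20 mm (x, y, z), walls and floor 4 mm, inside 152 x 74 mm. Origin: centre of its underside; x along its length. Its +x end wall and the 14 mm flap outside it are yellow, the -x end plain. Green and red box stand in it in a row along x (20 mm play in all): hold them by their y sides, near the top, so fingers clear the walls and the neighbour.
- watch_box: closed green box with a brass line round it and a brass rectangle on top, 80 x 60 x 50 mm (x, y, z), about 160 g, rigid, lid does not open. Origin: centre of its underside; x along its 80 mm length, z up. Either way round will do.
- bracelet_box: closed red box with a white stripe over its top (stripe runs along y), 52 x 60 x 50 mm (x, y, z), about 120 g, rigid. Origin: centre of its underside; x along the 52 mm side, z up. Either way round will do.
- necklace_case: long flat closed blue case with a steel line on top, 130 x 56 x 28 mm (x, y, z), about 120 g, rigid. Origin: centre of its underside; x along its length, z up. Either way round will do. It rests on the two boxes, whose tops are 54 mm above the bench.
- ring_box: closed white box with a round brass inlay on top, 50 x 50 x 45 mm (x, y, z), about 60 g, rigid. Origin: centre of its underside, z up. It rests on the blue case, whose top is then 82 mm above the bench.
- glass_jar: bystander: amber glass jar with a dark cap, 52 mm in diameter, 66 mm high. Origin: centre of its underside.
- polish_tin: bystander: round copper-coloured tin, 62 mm in diameter, 36 mm high. Origin: centre of its underside.
- hammer: bystander: hammer lying on the bench beyond the boxes, 220 mm long, handle towards its own -x. Origin: on its underside, near the middle.
Not all that is in view belongs to the job. Several things look just like the ring_box: the one meant starts nearest to the robot's base.

How it is judged:
By the outcome, as a careful person would: the job done as asked, in the order asked, and still so for the second after the job is handed in, with the robot touching nothing.
It also fails if it takes over 128 s, if anything falls off the work surface, if the arm or the gripper's body presses on something with over 40 N, if the wrist force passes 120 N, or if a joint passes its speed limit or range.

### The arm

A 6-joint arm with a two-finger parallel gripper is mounted at the origin on the work surface. World frame = base frame: x ahead of the robot, y to its left, z up, the work surface at z = 0. Lengths are in m, angles in rad, forces in N, time in s.
With the tool pointing down it reaches from about 0.35 to 0.775 m from the base axis. Payload 7.3 kg.
Tool frame: the origin (TCP) lies on the front face of the gripper's body, between the roots of the fingers; the fingertips stand 66 mm ahead of it and the grasp point (between the pads) lies 47 mm ahead of it; z points along the fingers, y is the direction in which the jaws open and shut (so a half turn about z gives the same grasp; the last joint's range is limited). The gripper opens to 92 mm and grips with 3 to 60 N. Pads are 19 mm wide; open, the fingers measure 130 mm over their backs; the gripper's body (75 mm by 190 mm) begins 47 mm behind the grasp point.
Start: joints at [-1.45, 0.342, 1.524, -0, 1.275, -0.146], TCP at [0.138, -0.506, 0.292] pointing down, gripper open.
Joint ranges: [-2.53, 2.53], [-0.77, 2.02], [0.04, 2.7], [-1, 4.14], [0.28, 2.66], [-3.11, 3.11]. Speed limits (rad/s): [2.57, 2.57, 3.14, 3.14, 3.14, 3.14].

### API

Orientations are given as [roll, pitch, yaw] about the fixed x, y, z axes, in that order (R = Rz(yaw) Ry(pitch) Rx(roll)).
In Python, from cell import observe, read_camera, hand_in, search_frame, tip_of gives the robot as it stands. The module is installed in compiled form; this text tells all that it offers.
- The arm moves only by the tool apply_moves, never from a script. Its argument "motion" is a list of rows, each an object with "offset": the shift along the tool's x, y, z in mm, a list of three; "rotation": the turn, a rotation vector about the tool's x, y, z in rad, a list of three. In form: [{"offset": [x, y, z], "rotation": [rx, ry, rz]}, ...]. A call has 1 to 12 rows; each row shifts and turns the pose as measured when the row begins, along the tool's axes as they then stand; what a row does not reach is not made up. A row lasts 1/12 s, in which the tool goes at most 41.7 mm and 7.16 degrees, less where a joint would pass 70% of its speed; a pose out of reach is approached as far as the arm can. A call with a gripper value outside its range is refused whole. "grip" is the closure, from 0 (fully open) to 1 (shut), set as the call begins (left out, the last holds). The fingers move at their own pace and stop on an object; "grip_force" is the grip in N (left out, the last holds). Time passes only in rows, so rows that do not move let the fingers close. It gives the time, the measured TCP pose, the force and the opening at its end, in the units of the state.
- observe(): the state, without advancing time (a new reading comes with each control period).
- read_camera(name): name is "scene" or "top" or "wrist"; returns a dict with "img" (384x512x3 uint8, red, green, blue), "camera_matrix" (3x3 intrinsics, pixels), "R" (3x3) and "t" (3): a world point X has camera coordinates R X + t; the wrist camera has in their place "tool_from_camera" (4x4, takes a point from camera to tool coordinates, whose origin is the TCP and whose axes are the flange's). Camera axes: x right, y down, z forward; pixel columns grow to the right and rows downward; lengths in m; the calibration is good to about 2 mm. A picture is of the moment at which its call begins: read the wrist's pose just before it. There is no depth.
- hand_in(): hands the job in, once; it reports no verdict.
Trained networks look in a picture, given as the dict that the camera call returned (one of the last four; its "shot" number tells which), for a name from the list of things; names that differ only in an ending like _2 or _b are one class to them, and where a whole thing is asked for, a point or a joint stands for the part that bears it (a point fixed in the world has none). Each returns a list of dicts, best first, with "score" (0 to 1); they miss things now and then, are a little off and sometimes report something else, mostly with a low value. They report only what shows in the picture. A call takes as long as a camera call. They do not tell look-alikes from the thing itself.
- search_frame(query, picture): "location" ([x, y, z] in m, in world coordinates, good to about 4 mm: the middle of the surface that is visible of it).
- tip_of(query, picture): "location" ([x, y, z] in m, in world coordinates, good to about 4 mm: a listed point, or the origin of a listed thing).
The state is a dict: "time": time; "qpos": joint angles; "qvel": joint speeds; "joint_efforts": joint torques, N m; "tool_pos": TCP position; "tool_rot": TCP orientation; "contact_force": force on the tool from outside, world axes, zero at the start; "torque": the same for the moment, N m; "opening": finger opening in m.
Only numpy, scipy, OpenCV 4.12 (cv2) and the standard library are available. Lean on these libraries where they do the work, as an engineer would, in place of code of your own. Each camera call takes 0.05 s, during which the arm holds its last target.

## Working session

There is one attempt and no reset: what is moved stays moved. The work goes in short steps, Python scripts to look and compute and a tool call to move; the robot and the scene stay as the last step left them, time stands still between calls to the robot, and variables do not carry over. Pictures are saved under pics/ and viewed, and the job is handed in when it is done.

Besides the shell and the picture viewer there is one more tool, called after ">>>" as a command line: name --argument value ..., lists and objects as JSON in quotes. apply_moves: Moves the arm, as the interface text tells. Its arguments: {"type":"object","properties":{"motion":{"type":"array"},"grip":{"type":"number"},"grip_force":{"type":"number"}},"required":["motion"]}

```bash
mkdir -p pics; cat > h.py <<'E'
import numpy as np,cv2
from cell import *
def save(p,n): cv2.imwrite('pics/'+n+'.png',p['img'][:,:,::-1])
E
python3 - <<'E'
from h import *
s=observe();print({k:np.round(v,3).tolist() for k,v in s.items()})
for c in ['scene','top','wrist']:
    p=read_camera(c);save(p,c+'0');print(c,np.round(p['camera_matrix'],1).tolist(),[np.round(p[k],4).tolist() for k in ('R','t','tool_from_camera') if k in p])
    if c!='wrist':
        for n in ['carton','watch_box','bracelet_box','necklace_case','ring_box','glass_jar','polish_tin','hammer']:
            print(n,[(np.round(d['location'],3).tolist(),round(d['score'],2)) for d in search_frame(n,p)],[(np.round(d['location'],3).tolist(),round(d['score'],2)) for d in tip_of(n,p)])
E
```

```text
{'time': 0.0, 'qpos': [-1.45, 0.343, 1.525, -0.0, 1.275, -0.146], 'qvel': [-0.003, -0.0, 0.001, -0.001, -0.001, -0.0], 'joint_efforts': [0.0, -43.124, -24.422, 0.072, 0.056, -0.0], 'tool_pos': [0.138, -0.506, 0.292], 'tool_rot': [-3.14, -0.0, 0.267], 'contact_force': [-0.292, 0.739, -0.443], 'torque': [-0.035, 0.015, 0.003], 'opening': 0.092}
scene [[422.7, 0.0, 251.2], [0.0, 422.7, 192.4], [0.0, 0.0, 1.0]] [[[-0.2057, 0.9786, 0.0075], [0.782, 0.1689, -0.5999], [-0.5883, -0.1175, -0.8]], [0.1089, -0.4114, 1.5853]]
carton [([0.465, 0.005, 0.004], 0.56)] [([0.458, 0.008, 0.0], 0.62)]
watch_box [([0.464, 0.36, 0.051], 0.57)] [([0.441, 0.363, 0.0], 0.8)]
bracelet_box [([0.462, -0.366, 0.048], 0.88), ([0.629, -0.162, 0.047], 0.28)] [([0.451, -0.372, 0.001], 0.6), ([0.44, 0.364, 0.002], 0.5)]
necklace_case [([0.652, 0.151, 0.027], 0.83)] [([0.641, 0.147, -0.001], 0.67)]
ring_box [([0.631, -0.163, 0.047], 0.97), ([0.738, -0.09, 0.046], 0.95), ([0.657, -0.296, 0.04], 0.75), ([0.72, -0.197, 0.043], 0.56)] [([0.732, -0.096, -0.0], 0.83), ([0.714, -0.205, -0.003], 0.75), ([0.617, -0.168, 0.002]
[... 780 characters left out ...]
, 0.149, 0.0], 0.81)]
ring_box [([0.709, -0.209, 0.047], 0.92), ([0.647, -0.3, 0.047], 0.91), ([0.723, -0.097, 0.045], 0.67), ([0.614, -0.161, 0.043], 0.62)] [([0.617, -0.164, -0.0], 0.78), ([0.712, -0.207, 0.002], 0.77), ([0.648, -0.304, 0.003], 0.76), ([0.73, -0.1, -0.001], 0.65)]
glass_jar [([0.367, -0.17, 0.067], 0.73)] [([0.363, -0.178, 0.001], 0.77)]
polish_tin [([0.36, 0.178, 0.037], 0.8)] [([0.361, 0.179, -0.001], 0.9)]
hammer [([0.743, 0.009, 0.024], 0.64)] [([0.776, 0.009, -0.005], 0.77)]
wrist [[330.2, 0.0, 255.8], [0.0, 330.2, 195.0], [0.0, 0.0, 1.0]] [[[-0.0004, -0.9505, -0.3108, 0.0842], [1.0, -0.0006, 0.0008, -0.0008], [-0.001, -0.3108, 0.9505, -0.0938], [0.0, 0.0, 0.0, 1.0]]]
```

View pics/scene0.png

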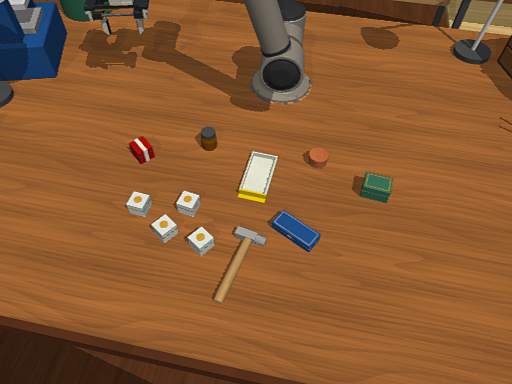

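View pics/top0.png

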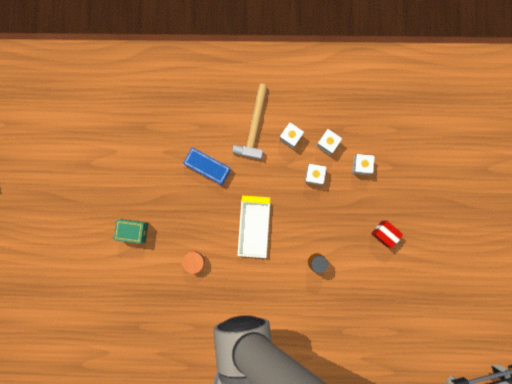

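View pics/wrist0.png

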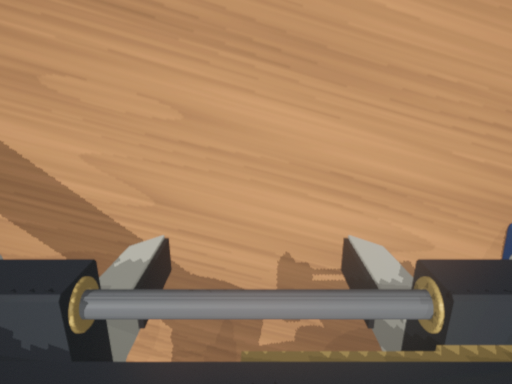

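The scene and top views agree with the networks' output. The carton is centred near top-view pixel (255,228), with its yellow end at (256,200), away from the robot. The nearest white box is at (316,175). Next I'll fit box poses to the colour masks in both views.

```bash
cat >> h.py <<'E'
from scipy.optimize import minimize, least_squares
from scipy.spatial.transform import Rotation as Ro
def hsv(p): return cv2.cvtColor(p['img'],cv2.COLOR_RGB2HSV)
def cmask(p,n):
    h=hsv(p);H,S,V=[h[...,i].astype(int) for i in range(3)]
    if n=='watch_box': m=(H>55)&(H<95)&(S>60)
    if n=='bracelet_box': m=((H<5)|(H>172))&(S>170)
    if n=='necklace_case': m=(H>100)&(H<125)&(S>110)
    if n in('ring_box','carton'): m=(S<70)&(V>110)
    return m.astype(np.uint8)
def extr(p,s=None):
    if 'R' in p: return p['R'],p['t']
    T=np.eye(4);T[:3,:3]=Ro.from_euler('xyz',s['tool_rot']).as_matrix();T[:3,3]=s['tool_pos']
    M=np.linalg.inv(T@p['tool_from_camera']);return M[:3,:3],M[:3,3]
def proj(p,X,s=None):
    R,t=extr(p,s);c=np.atleast_2d(X)@R.T+t;q=c@p['camera_matrix'].T;return q[:,:2]/q[:,2:]
DIM={'watch_box':(80,60,50),'bracelet_box':(52,60,50),'necklace_case':(130,56,28),'ring_box':(50,50,45),'carton':(160,82,20)}
def corners(n,x,y,z,yaw):
    a,b,c=np.array(DIM[n])/1000
    P=np.array([[i*a/2,j*b/2,k*c] for i in(-1,1) for j in(-1,1) for k in(0,1)])
    return P@Ro.from_euler('z',yaw).as_matrix().T+[x,y,z]
def near(p,n,X,s=None,r=None,morph=1):
    # connected silhouette contour near projected location
    m=cmask(p,n); 
    u,v=proj(p,X,s)[0]; 
    if r:
        k=np.zeros_like(m);cv2.circle(k,(int(u),int(v)),int(r),1,-1);m=m*k
    m=cv2.morphologyEx(m,cv2.MORPH_CLOSE,np.ones((5,5),np.uint8))
    nl,l,st,ce=cv2.connectedComponentsWithStats(m)
    i=1+np.argmax(st[1:,4]/(30+np.hypot(*(ce[1:]-[u,v]).T))**2)
    return (l==i).astype(np.uint8)
def fit(n,views,x0,fixz=None,r=None):
    # views: list of (picture,state); maximise silhouette overlap by contour area
    ms=[near(p,n,[x0[0],x0[1],DIM[n][2]/2000],s,r) for p,s in views]
    S=8
    def cost(v):
        x,y,yaw=v[0]/1000,v[1]/1000,v[2]/20; z=v[3]/1000 if fixz is None else fixz
        e=0
        for (p,s),m in zip(views,ms):
            q=proj(p,corners(n,x,y,z,yaw),s)
            h=cv2.convexHull(q.astype(np.float32))[:,0]
            k=np.zeros((384*4,512*4),np.uint8);cv2.fillConvexPoly(k,np.round((h*4+1.5)*16).astype(np.int32),255,shift=4)
            k=cv2.resize(k,(512,384),interpolation=cv2.INTER_AREA)/255.
            e+=np.abs(k-m).sum()/m.sum()
        return e
    best=None
    for w in (x0[2:3] if len(x0)>2 else np.arange(0,3.14,.4)):
        v0=np.array([x0[0]*1000,x0[1]*1000,w*20]+([0] if fixz is None else []))
        sim=np.vstack([v0]+[v0+6*np.eye(len(v0))[i] for i in range(len(v0))])
        o=minimize(cost,v0,method='Nelder-Mead',options=dict(initial_simplex=sim,xatol=.05,fatol=1e-4,maxiter=250))
        if best is None or o.fun<best.fun:best=o
    v=best.x; return np.round([v[0],v[1],fixz*1000 if fixz is not None else v[3]],1),round(np.degrees(v[2]/20)%180,1),round(best.fun,3)
E
python3 - <<'E'
from h import *
a=read_camera('scene');b=read_camera('top');V=[(a,None),(b,None)]
for n,x0,r in [('watch_box',(.442,.364),30),('bracelet_box',(.45,-.371),30),('necklace_case',(.638,.148),40),('ring_box',(.617,-.165),22),('carton',(.457,.007),55)]:
    print(n,fit(n,V,x0,r=r),[fit(n,[v],x0,fixz=0.,r=r) for v in V])
E
```

```text
watch_box (array([441.4, 363.3,  -7.6]), np.float64(82.7), np.float64(0.275)) [(array([446. , 361.8,   0. ]), np.float64(80.5), np.float64(0.091)), (array([444.2, 361.5,   0. ]), np.float64(87.5), np.float64(0.181))]
bracelet_box (array([ 433.2, -376. ,  -22.4]), np.float64(167.5), np.float64(2.17)) [(array([ 452.3, -372.6,    0. ]), np.float64(134.3), np.float64(0.145)), (array([ 436.6, -363.3,    0. ]), np.float64(167.6), np.float64(1.88))]
necklace_case (array([636.7, 147.8,  -5.1]), np.float64(61.7), np.float64(0.223)) [(array([639.9, 148.2,   0. ]), np.float64(62.5), np.float64(0.1)), (array([636.9, 147. ,   0. ]), np.float64(60.9), np.float64(0.138))]
ring_box (array([ 617.4, -169.9,   -3.1]), np.float64(171.1), np.float64(0.322)) [(array([ 619.1, -168.3,    0. ]), np.float64(171.6), np.float64(0.146)), (array([ 617.1, -169.5,    0. ]), np.float64(171.2), np.float64(0.172))]
carton (array([451.2,   6.8,  -3.8]), np.float64(176.9), np.float64(0.21)) [(array([441. ,   7.8,   0. ]), np.float64(176.7), np.float64(0.144)), (array([454. ,   6.6,   0. ]), np.float64(176.8), np.float64(0.055))]
```

>>> apply_moves --motion '[{"offset": [0,0,0],"rotation": [0,0,0.089]},{"offset": [0,0,0],"rotation": [0,0,0.089]},{"offset": [0,0,0],"rotation": [0,0,0.089]},{"offset": [19,-40,0],"rotation": [0,0,0]},{"offset": [19,-40,0],"rotation": [0,0,0]},{"offset": [19,-40,0],"rotation": [0,0,0]},{"offset": [19,-40,0],"rotation": [0,0,0]},{"offset": [19,-40,0],"rotation": [0,0,0]},{"offset": [19,-40,0],"rotation": [0,0,0]},{"offset": [19,-40,0],"rotation": [0,0,0]},{"offset": [19,-40,0],"rotation": [0,0,0]},{"offset": [19,-40,0],"rotation": [0,0,0]}]' --grip 0 --grip_force 20

```text
time: 2.85
tool_pos: [0.3035, -0.1698, 0.2902]
tool_rot: [3.137, -0.002, -0.028]
contact_force: [1.4, 0.1, -0.3]
opening: 0.0919
```

>>> apply_moves --motion '[{"offset": [18,-36,0],"rotation": [0,0,0]},{"offset": [18,-36,0],"rotation": [0,0,0]},{"offset": [18,-36,0],"rotation": [0,0,0]},{"offset": [18,-36,0],"rotation": [0,0,0]},{"offset": [12,-26,0],"rotation": [0,0,0]},{"offset": [0,0,0],"rotation": [0,0,0.02]},{"offset": [0,0,0],"rotation": [0,0,0]}]'

```text
time: 3.43
tool_pos: [0.3957, 0.0125, 0.2917]
tool_rot: [3.137, -0.01, -0.04]
contact_force: [-0.1, -0.5, -0.3]
opening: 0.0921
```

```bash
python3 - <<'E'
from h import *
s=observe();p=read_camera('wrist');save(p,'w1');np.save('w1.npy',dict(p=p,s=s),allow_pickle=True)
print(s['tool_pos'],s['tool_rot'],s['time'],s['qpos'])
for n in ['carton']: print(search_frame(n,p),tip_of(n,p))
print(fit('carton',[(p,s)],(.455,.007,-.05),fixz=0.),fit('carton',[(p,s)],(.455,.007,-.05)))
E
```

```text
[0.39567018 0.01253036 0.29172113] [ 3.13689078 -0.0099096  -0.04020068] 3.4333 [-0.16029087  0.0985584   1.84738918 -0.00375661  1.18524603  1.45212408]
[{'location': [0.474, 0.0064, 0.0012], 'score': 0.86}] [{'location': [0.4574, 0.005, -0.0015], 'score': 0.68}]
(array([451.1,   8.6,   0. ]), np.float64(177.1), np.float64(0.048)) (array([451.1,   8.5,   2.1]), np.float64(177.1), np.float64(0.048))
```

View pics/w1.png

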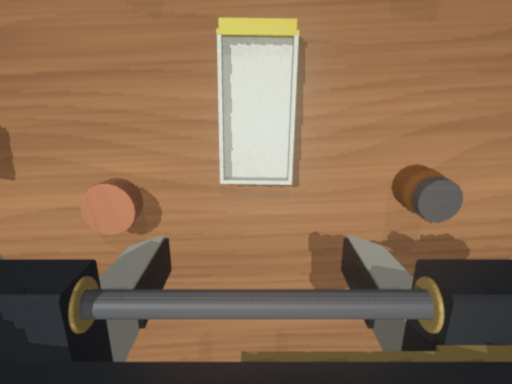

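```bash
cat >> h.py <<'E'
def ray(p,s,uv,z):
    R,t=extr(p,s);c=-R.T@t;d=R.T@np.linalg.inv(p['camera_matrix'])@np.array([uv[0],uv[1],1.]);return c+d*(z-c[2])/d[2]
E
python3 - <<'E'
from h import *
D=np.load('w1.npy',allow_pickle=True).item();p,s=D['p'],D['s']
m=near(p,'carton',[.455,.007,.01],s)
c=max(cv2.findContours(m,0,1)[0],key=cv2.contourArea);r=cv2.minAreaRect(c);print(cv2.boxPoints(r))
P=np.array([ray(p,s,q,.02)[:2] for q in cv2.approxPolyDP(c,4,True)[:,0]]);print(cv2.approxPolyDP(c,4,True)[:,0],P*1000)
big=cv2.resize(p['img'][5:205,195:320],None,fx=4,fy=4,interpolation=cv2.INTER_CUBIC)
cv2.imwrite('pics/w1z.png',cv2.resize(p['img'][5:200,195:320],(375,585),interpolation=cv2.INTER_CUBIC)[:,:,::-1])
E
```

```text
[[216.  34.]
 [298.  34.]
 [298. 184.]
 [216. 184.]]
[[217  34]
 [220 183]
 [291 184]
 [298  36]] [[534.63060849  45.00697489]
 [379.18380804  53.38031902]
 [374.54460132 -28.20674544]
 [529.5462176  -36.59902836]]
```

View pics/w1z.png

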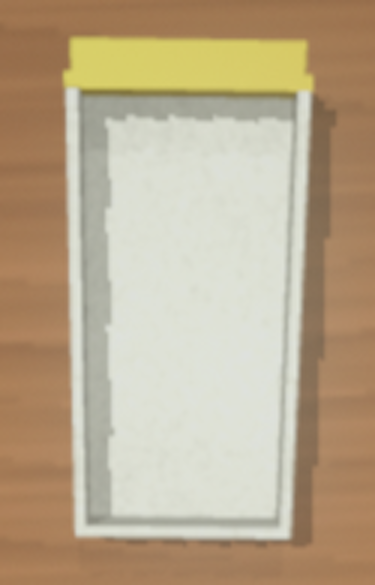

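```bash
cat >> h.py <<'E'
def plan(pos,yaw,mm=38,n=None):
    s=observe();R0=Ro.from_euler('xyz',s['tool_rot']);R1=Ro.from_euler('xyz',[np.pi,0,yaw])
    rv=(R0.inv()*R1).as_rotvec();d=np.array(pos)-s['tool_pos']
    if n is None:n=int(max(np.ceil(np.linalg.norm(d)*1000/mm),np.ceil(np.linalg.norm(rv)/.12),1))
    print('n',n,'rot/row',np.round(rv/n,4),'tool_d total',np.round(R0.inv().apply(d)*1000,1),'final-axes d',np.round(R1.inv().apply(d)*1000,1))
    for i in range(n):
        R=R0*Ro.from_rotvec(rv*i/n);print(np.round(R.inv().apply(d)*1000/n,1).tolist())
E
python3 -c "
from h import *
plan([.44,.30,.25],np.radians(84))"
```

```text
n 13 rot/row [ 0.0009 -0.0003 -0.1161] tool_d total [  32.  -291.2   40.6] final-axes d [292.4  14.3  41.7]
[2.5, -22.4, 3.1]
[5.0, -22.0, 3.1]
[7.5, -21.2, 3.2]
[10.0, -20.2, 3.2]
[12.2, -18.9, 3.2]
[14.3, -17.4, 3.2]
[16.3, -15.6, 3.2]
[17.9, -13.6, 3.2]
[19.4, -11.4, 3.2]
[20.6, -9.1, 3.2]
[21.5, -6.6, 3.2]
[22.1, -4.1, 3.2]
[22.5, -1.5, 3.2]
```

>>> apply_moves --motion '[{"offset": [2.5,-24,3.2],"rotation": [0.001,0,-0.124]},{"offset": [5,-24,3.2],"rotation": [0.001,0,-0.124]},{"offset": [8,-23,3.2],"rotation": [0.001,0,-0.124]},{"offset": [10,-22,3.2],"rotation": [0.001,0,-0.124]},{"offset": [13,-21,3.2],"rotation": [0.001,0,-0.124]},{"offset": [15,-19,3.2],"rotation": [0.001,0,-0.124]},{"offset": [17,-17,3.2],"rotation": [0.001,0,-0.124]},{"offset": [19,-15,3.2],"rotation": [0.001,0,-0.124]},{"offset": [21,-12,3.2],"rotation": [0.001,0,-0.124]},{"offset": [22,-9,3.2],"rotation": [0.001,0,-0.124]},{"offset": [23,-7,3.2],"rotation": [0.001,0,-0.124]},{"offset": [24,-4,3.2],"rotation": [0.001,0,-0.124]}]'

```text
time: 4.58
tool_pos: [0.4278, 0.2929, 0.253]
tool_rot: [3.135, 0.001, 1.455]
contact_force: [0.4, -0.2, 0.5]
opening: 0.0917
```

>>> apply_moves --motion '[{"offset": [22,0,3],"rotation": [0,0,0]},{"offset": [0,0,0],"rotation": [0,0,0]}]'

```text
time: 4.75
tool_pos: [0.4317, 0.3162, 0.2491]
tool_rot: [3.135, -0.0, 1.461]
contact_force: [0.1, 0.1, 0.3]
opening: 0.0917
```

```bash
cat >> h.py <<'E'
def look(n,x0,name,fixz=0.):
    s=observe();p=read_camera('wrist');save(p,name);np.save(name+'.npy',dict(p=p,s=s),allow_pickle=True)
    print(np.round(s['tool_pos'],4),np.round(s['tool_rot'],4),s['time'])
    print([(np.round(d['location'],3),d['score']) for d in search_frame(n,p)],[(np.round(d['location'],3),d['score']) for d in tip_of(n,p)])
    f=fit(n,[(p,s)],x0,fixz=fixz);print(f,fit(n,[(p,s)],x0))
E
python3 -c "
from h import *
look('watch_box',(.444,.362,1.46),'w2')"
```

```text
[0.4317 0.3162 0.2491] [ 3.1354e+00 -1.0000e-04  1.4607e+00] 4.75
[(array([0.446, 0.365, 0.044]), 0.56)] [(array([ 0.445,  0.361, -0.003]), 0.66)]
(array([443.6, 362.2,   0. ]), np.float64(83.7), np.float64(0.237)) (array([444. , 361.6, -10. ]), np.float64(83.6), np.float64(0.177))
```

View pics/w2.png

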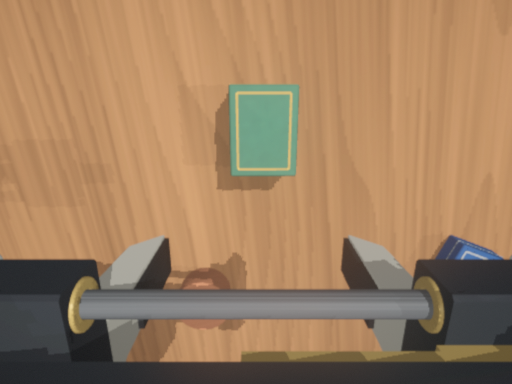

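```bash
cat >> h.py <<'E'
def toprect(name,n,uvs,z):
    D=np.load(name+'.npy',allow_pickle=True).item();p,s=D['p'],D['s']
    P=np.array([ray(p,s,q,z)[:2]*1000 for q in uvs]);print(np.round(P,1).tolist(),'c',P.mean(0).round(1))
    for i in range(4):
        d=P[(i+1)%4]-P[i];print(round(np.hypot(*d),1),round(np.degrees(np.arctan2(d[1],d[0])),1))
E
python3 -c "
from h import *
D=np.load('w2.npy',allow_pickle=True).item();p,s=D['p'],D['s']
cv2.imwrite('pics/w2z.png',cv2.resize(p['img'][75:190,215:315],None,fx=5,fy=5,interpolation=cv2.INTER_CUBIC)[:,:,::-1])
toprect('w2','',[(229,85.5),(298,85.5),(297,175.5),(231,175.5)],.05)"
```

```text
[[419.3, 404.3], [477.0, 397.9], [470.6, 319.8], [410.5, 326.6]] c [444.3 362.2]
58.1 -6.3
78.3 -94.7
60.5 173.6
78.2 83.6
```

View pics/w2z.png

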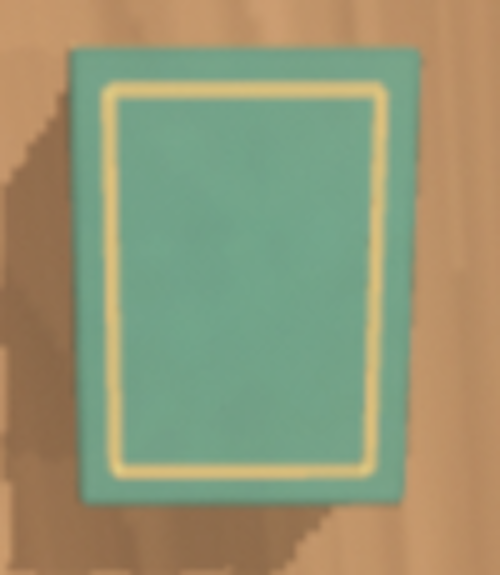

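```bash
python3 -c "
from h import *
plan([.444,.362,.16],np.radians(84))"
```

```text
n 3 rot/row [ 0.002   0.0005 -0.0026] tool_d total [49.9  6.6 89.6] final-axes d [49.7  7.5 89.7]
[16.6, 2.2, 29.9]
[16.6, 2.3, 29.9]
[16.6, 2.4, 29.9]
```

>>> apply_moves --motion '[{"offset": [17,2.3,30],"rotation": [0.002,0,-0.002]},{"offset": [17,2.3,30],"rotation": [0.002,0,-0.002]},{"offset": [17,2.3,30],"rotation": [0.002,0,-0.002]},{"offset": [0,0,0],"rotation": [0,0,0]}]'

```text
time: 5.23
tool_pos: [0.4484, 0.3582, 0.1609]
tool_rot: [3.135, -0.001, 1.454]
contact_force: [-2.2, -1.1, -0.4]
opening: 0.0918
```

```bash
python3 -c "
from h import *
plan([.444,.362,.091],np.radians(84))"
```

```text
n 2 rot/row [ 0.0033 -0.0006 -0.0062] tool_d total [ 3.2 -5.3 69.9] final-axes d [ 3.3 -4.8 69.9]
[1.6, -2.6, 34.9]
[1.6, -2.5, 35.0]
```

>>> apply_moves --motion '[{"offset": [1,-1.6,23],"rotation": [0.002,0,-0.004]},{"offset": [1,-1.6,23],"rotation": [0.002,0,-0.004]},{"offset": [1,-1.6,23],"rotation": [0.002,0,-0.004]},{"offset": [0,0,0],"rotation": [0,0,0]},{"offset": [0,0,0],"rotation": [0,0,0]}]'

```text
time: 5.65
tool_pos: [0.4478, 0.3551, 0.0954]
tool_rot: [3.138, -0.002, 1.458]
contact_force: [1.0, 1.2, 1.1]
opening: 0.0921
```

```bash
python3 -c "
from h import *
plan([.444,.362,.091],np.radians(84))
p=read_camera('wrist');save(p,'w3')"
```

```text
n 1 rot/row [ 0.0039 -0.0015 -0.0078] tool_d total [ 6.4 -4.6  4.4] final-axes d [ 6.4 -4.5  4.4]
[6.4, -4.6, 4.4]
```

View pics/w3.png

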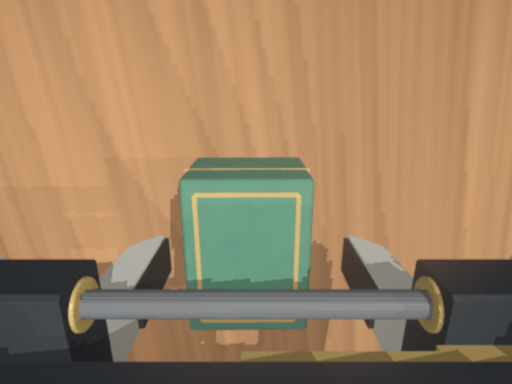

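>>> apply_moves --motion '[{"offset": [3.2,-2.4,2.4],"rotation": [0.002,0,-0.004]},{"offset": [3.2,-2.4,2.4],"rotation": [0.002,0,-0.004]},{"offset": [0,0,0],"rotation": [0,0,0]}]'

```text
time: 5.95
tool_pos: [0.4458, 0.362, 0.0957]
tool_rot: [3.136, -0.006, 1.464]
contact_force: [-0.3, 0.2, -0.0]
opening: 0.0923
```

```bash
python3 -c "
from h import *
for i in range(2): plan([.444,.362,.091],np.radians(84))"
```

```text
n 1 rot/row [ 0.0054 -0.0057 -0.0017] tool_d total [-0.2 -1.8  4.7] final-axes d [-0.2 -1.8  4.7]
[-0.2, -1.8, 4.7]
n 1 rot/row [ 0.0054 -0.0057 -0.0017] tool_d total [-0.2 -1.8  4.7] final-axes d [-0.2 -1.8  4.7]
[-0.2, -1.8, 4.7]
```

>>> apply_moves --motion '[{"offset": [0,-1.5,4],"rotation": [0.003,-0.003,0]},{"offset": [0,0,3],"rotation": [0.002,-0.002,0]}]' --grip 0

```text
time: 6.12
tool_pos: [0.445, 0.363, 0.0907]
tool_rot: [3.138, -0.003, 1.465]
contact_force: [0.2, -0.3, -0.1]
opening: 0.0918
```

>>> apply_moves --motion '[{"offset": [0,0,0],"rotation": [0,0,0]},{"offset": [0,0,0],"rotation": [0,0,0]},{"offset": [0,0,0],"rotation": [0,0,0]},{"offset": [0,0,0],"rotation": [0,0,0]},{"offset": [0,0,0],"rotation": [0,0,0]},{"offset": [0,0,0],"rotation": [0,0,0]}]' --grip 1 --grip_force 20

```text
time: 6.62
tool_pos: [0.4447, 0.3633, 0.0902]
tool_rot: [3.139, -0.002, 1.466]
contact_force: [-0.8, -0.5, -0.2]
opening: 0.0596
```

>>> apply_moves --motion '[{"offset": [0,0,-20],"rotation": [0,0,0]},{"offset": [0,0,-32],"rotation": [0,0,0]},{"offset": [0,0,-32],"rotation": [0,0,0]},{"offset": [0,0,-20],"rotation": [0,0,0]}]'

```text
time: 6.95
tool_pos: [0.4415, 0.3611, 0.1908]
tool_rot: [-3.132, 0.007, 1.465]
contact_force: [0.2, 1.0, -0.9]
opening: 0.0599
```

```bash
python3 -c "
from h import *
plan([.487,.006,.19],np.radians(-3.1))"
```

```text
n 13 rot/row [-0.0002  0.001   0.1169] tool_d total [-348.3   82.6    2.6] final-axes d [ 64.6 352.1   0.8]
[-26.8, 6.4, 0.2]
[-25.9, 9.4, 0.2]
[-24.6, 12.4, 0.2]
[-23.0, 15.2, 0.1]
[-21.1, 17.7, 0.1]
[-18.8, 20.1, 0.1]
[-16.4, 22.1, 0.1]
[-13.7, 23.9, 0.1]
[-10.8, 25.3, 0.1]
[-7.8, 26.4, 0.1]
[-4.6, 27.1, 0.0]
[-1.4, 27.5, 0.1]
[1.8, 27.5, 0.1]
```

>>> apply_moves --motion '[{"offset": [-27,6.4,0],"rotation": [0,0.001,0.117]},{"offset": [-26,9.4,0],"rotation": [0,0.001,0.117]},{"offset": [-25,12.4,0],"rotation": [0,0.001,0.117]},{"offset": [-23,15,0],"rotation": [0,0.001,0.117]},{"offset": [-21,18,0],"rotation": [0,0.001,0.117]},{"offset": [-19,20,0],"rotation": [0,0.001,0.117]},{"offset": [-16,22,0],"rotation": [0,0.001,0.117]},{"offset": [-14,24,0],"rotation": [0,0.001,0.117]},{"offset": [-11,25,0],"rotation": [0,0.001,0.117]},{"offset": [-8,26,0],"rotation": [0,0.001,0.117]},{"offset": [-4.6,27,0],"rotation": [0,0.001,0.117]},{"offset": [-1.4,27,0],"rotation": [0,0.001,0.117]}]'

```text
time: 7.95
tool_pos: [0.4753, 0.0248, 0.1951]
tool_rot: [-3.133, -0.008, 0.005]
contact_force: [1.0, -0.0, -0.8]
opening: 0.0598
```

```bash
python3 -c "
from h import *
plan([.487,.006,.16],np.radians(-3.1))"
```

```text
n 2 rot/row [-0.0045 -0.0038  0.0297] tool_d total [11.4 19.1 35. ] final-axes d [12.7 18.1 35.1]
[5.7, 9.6, 17.5]
[6.0, 9.3, 17.5]
```

>>> apply_moves --motion '[{"offset": [4,6,12],"rotation": [-0.003,-0.003,0.02]},{"offset": [4,6,12],"rotation": [-0.003,-0.003,0.02]},{"offset": [4,6,12],"rotation": [-0.003,-0.003,0.02]},{"offset": [0,0,0],"rotation": [0,0,0]}]'

```text
time: 8.28
tool_pos: [0.488, 0.0012, 0.1567]
tool_rot: [3.14, 0.001, -0.068]
contact_force: [0.3, -0.3, -1.3]
opening: 0.0599
```

```bash
python3 -c "
from h import *
plan([.487,.006,.125],np.radians(-3.1))
p=read_camera('wrist');save(p,'w4');np.save('w4.npy',dict(p=p,s=observe()),allow_pickle=True)
p=read_camera('scene');cv2.imwrite('pics/s4.png',cv2.resize(p['img'][100:260,180:340],None,fx=3.7,fy=3.7,interpolation=cv2.INTER_CUBIC)[:,:,::-1])"
```

```text
n 1 rot/row [ 0.0017  0.0009 -0.0136] tool_d total [-1.3 -4.7 31.7] final-axes d [-1.2 -4.7 31.7]
[-1.3, -4.7, 31.7]
```

View pics/w4.png

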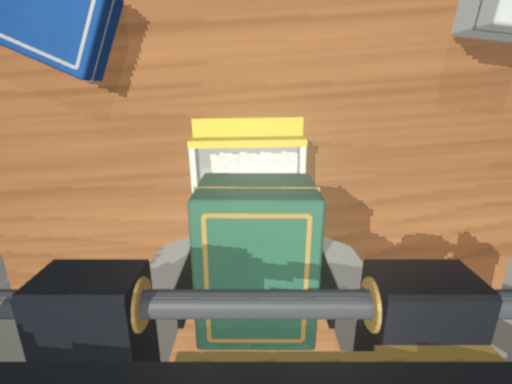

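View pics/s4.png

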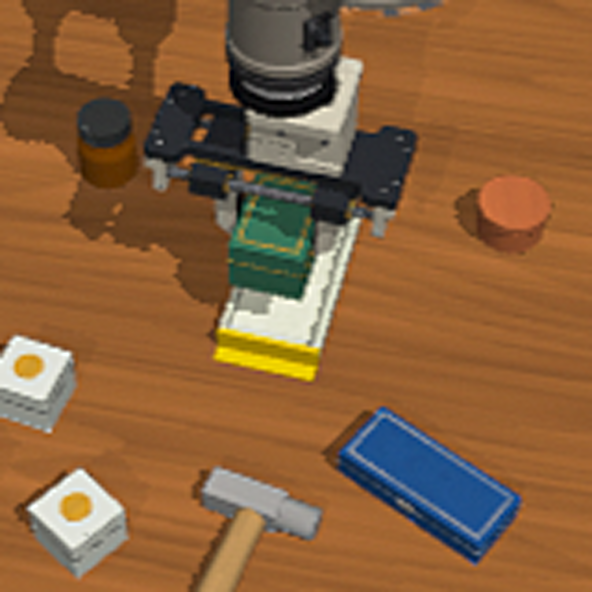

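```bash
python3 -c "
from h import *
D=np.load('w4.npy',allow_pickle=True).item();p,s=D['p'],D['s']
for q in [(188,138.5),(308,138.5),(188,147),(307,147)]: print(ray(p,s,q,.02)*1000)
print('expected',[ (456.5+a*np.cos(-.054)-b*np.sin(-.054),7.8+a*np.sin(-.054)+b*np.cos(-.054)) for a in(80,76) for b in (41,-41)])
for q in [(190,208),(326,208),(199,347),(316,347)]: print(ray(p,s,q,.1162)*1000)
"
```

```text
[540.78181268  45.86995418  20.        ]
[535.16483189 -37.67818103  20.        ]
[534.86529164  46.6464858   20.        ]
[529.24539945 -36.87040944  20.        ]
expected [(np.float64(538.5963124936357), np.float64(44.42233573855337)), (np.float64(534.1704641878946), np.float64(-37.458137310730905)), (np.float64(534.6021430765975), np.float64(44.638230777857814)), (np.float64(530.1762947708564), np.float64(-37.24224227142646))]
[523.62377783  28.58425046 116.2       ]
[519.61511947 -30.58310723 116.2       ]
[448.75849726  33.68206176 116.2       ]
[444.67458409 -25.46566437 116.2       ]
```

>>> apply_moves --motion '[{"offset": [0,-2.8,13],"rotation": [0.001,0,-0.007]},{"offset": [0,-2.8,13],"rotation": [0.001,0,-0.007]},{"offset": [0,0,13],"rotation": [0,0,0]},{"offset": [0,0,3],"rotation": [0,0,0]}]'

```text
time: 8.72
tool_pos: [0.4896, 0.0116, 0.1175]
tool_rot: [-3.14, -0.006, -0.042]
contact_force: [-0.2, -0.6, -1.2]
opening: 0.0598
```

```bash
python3 -c "
from h import *
plan([.488,.007,.0945],np.radians(-3.1))"
```

```text
n 1 rot/row [-0.0013 -0.0055  0.0119] tool_d total [-1.5  4.7 23. ] final-axes d [-1.4  4.7 23. ]
[-1.5, 4.7, 23.0]
```

>>> apply_moves --motion '[{"offset": [-1,2,6],"rotation": [-0.001,-0.003,0.006]},{"offset": [0,1,6],"rotation": [0,-0.002,0.004]},{"offset": [0,0,2],"rotation": [0,0,0]},{"offset": [0,0,0],"rotation": [0,0,0]}]'

```text
time: 9.05
tool_pos: [0.4887, 0.0104, 0.1036]
tool_rot: [-3.141, -0.001, -0.049]
contact_force: [0.5, -0.3, -1.0]
opening: 0.0596
```

```bash
python3 -c "
from h import *
plan([.488,.007,.0945],np.radians(-3.1))"
```

```text
n 1 rot/row [-0.0004 -0.0012  0.0055] tool_d total [-0.6  3.4  9.1] final-axes d [-0.6  3.4  9.1]
[-0.6, 3.4, 9.1]
```

>>> apply_moves --motion '[{"offset": [0,3,2],"rotation": [0,-0.001,0.004]},{"offset": [0,2,2],"rotation": [0,0,0]},{"offset": [0,0,2],"rotation": [0,0,0]}]'

```text
time: 9.3
tool_pos: [0.4893, 0.0048, 0.0984]
tool_rot: [-3.141, -0.003, -0.053]
contact_force: [-0.4, 0.5, -1.9]
opening: 0.0596
```

```bash
python3 -c "
from h import *
plan([.488,.007,.0945],np.radians(-3.1));print(observe()['contact_force'])"
```

```text
n 1 rot/row [-0.0002 -0.0028  0.0015] tool_d total [-1.4 -2.1  3.9] final-axes d [-1.4 -2.1  3.9]
[-1.4, -2.1, 3.9]
[-0.41556467  0.46757659 -1.89792023]
```

>>> apply_moves --motion '[{"offset": [0,-1,1.5],"rotation": [0,-0.002,0]},{"offset": [0,0,1.5],"rotation": [0,0,0]}]'

```text
time: 9.47
tool_pos: [0.4896, 0.0054, 0.0954]
tool_rot: [-3.141, -0.001, -0.054]
contact_force: [0.1, -0.1, -1.4]
opening: 0.0602
```

>>> apply_moves --motion '[{"offset": [0,0,1],"rotation": [0,0,0]},{"offset": [0,0,1],"rotation": [0,0,0]}]'

```text
time: 9.63
tool_pos: [0.4896, 0.0055, 0.0941]
tool_rot: [-3.141, -0.001, -0.053]
contact_force: [-7.1, 1.7, 23.8]
opening: 0.06
```

>>> apply_moves --motion '[{"offset": [0,0,-0.3],"rotation": [0,0,0]},{"offset": [0,0,0],"rotation": [0,0,0]}]'

```text
time: 9.8
tool_pos: [0.4898, 0.0056, 0.0949]
tool_rot: [-3.142, -0.002, -0.053]
contact_force: [-0.1, -0.8, -1.5]
opening: 0.0597
```

>>> apply_moves --motion '[{"offset": [0,0,0],"rotation": [0,0,0]},{"offset": [0,0,0],"rotation": [0,0,0]},{"offset": [0,0,0],"rotation": [0,0,0]},{"offset": [0,0,0],"rotation": [0,0,0]},{"offset": [0,0,0],"rotation": [0,0,0]}]' --grip 0

```text
time: 10.22
tool_pos: [0.4902, 0.0056, 0.095]
tool_rot: [3.142, -0.003, -0.053]
contact_force: [-0.2, -0.4, -0.1]
opening: 0.0883
```

>>> apply_moves --motion '[{"offset": [0,0,-20],"rotation": [0,0,0]},{"offset": [0,0,-35],"rotation": [0,0,0]},{"offset": [0,0,-38],"rotation": [0,0,0]},{"offset": [0,0,-38],"rotation": [0,0,0]},{"offset": [-30,0,-20],"rotation": [0,0,0]},{"offset": [-30,0,0],"rotation": [0,0,0]},{"offset": [0,0,0],"rotation": [0,0,0]}]'

```text
time: 10.8
tool_pos: [0.4281, 0.0087, 0.2516]
tool_rot: [-3.141, 0.001, -0.053]
contact_force: [0.6, 0.6, -0.2]
opening: 0.0917
```

```bash
python3 -c "
from h import *
look('watch_box',(.487,.006,-.05),'w5',.004)"
```

```text
[0.4281 0.0087 0.2516] [-3.1414e+00  9.0000e-04 -5.3300e-02] 10.8
[(array([0.492, 0.001, 0.052]), 0.75), (array([0.373, 0.174, 0.035]), 0.35)] [(array([0.491, 0.002, 0.002]), 0.82), (array([ 0.362, -0.174,  0.001]), 0.47)]
(array([487.1,   5.8,   4. ]), np.float64(176.9), np.float64(0.333)) (array([487.7,   5.9,  -7.6]), np.float64(176.9), np.float64(0.251))
```

View pics/w5.png

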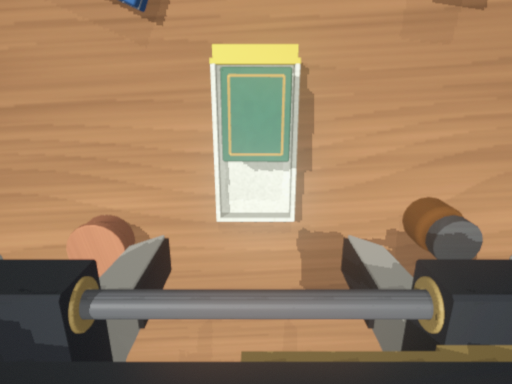

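```bash
python3 -c "
from h import *
D=np.load('w5.npy',allow_pickle=True).item();p,s=D['p'],D['s']
cv2.imwrite('pics/w5z.png',cv2.resize(p['img'][35:230,195:315],None,fx=3,fy=3,interpolation=cv2.INTER_CUBIC)[:,:,::-1])
toprect('w5','',[(221,66),(292.5,66),(290,162),(222,162)],.054)
for q in [(218,222.),(295,222)]:print(ray(p,s,q,.02)*1000)
plan([.452,-.26,.25],0.)"
```

```text
[[529.8, 32.3], [526.6, -26.5], [446.2, -22.7], [449.5, 38.4]] c [488.    5.4]
58.8 -93.1
80.5 177.3
61.1 86.9
80.5 -4.3
[377.51565135  52.09588606  20.        ]
[373.08424032 -29.80663192  20.        ]
n 8 rot/row [ 0.     -0.0002 -0.0067] tool_d total [ 34.1 266.6   1.1] final-axes d [ 19.7 268.1   1. ]
[4.3, 33.3, 0.1]
[4.0, 33.4, 0.1]
[3.8, 33.4, 0.1]
[3.6, 33.4, 0.1]
[3.4, 33.4, 0.1]
[3.1, 33.5, 0.1]
[2.9, 33.5, 0.1]
[2.7, 33.5, 0.1]
```

View pics/w5z.png

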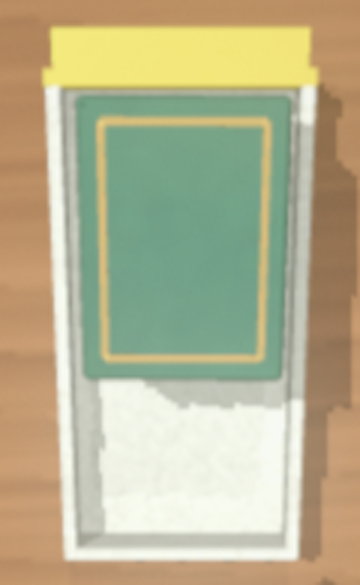

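```bash
python3 -c "
from h import *
plan([.412,-.34,.25],np.radians(-38))"
```

```text
n 10 rot/row [-0.0001 -0.0002  0.0609] tool_d total [ -1.5 348.7   1. ] final-axes d [198.3 286.8   1. ]
[-0.2, 34.9, 0.1]
[2.0, 34.8, 0.1]
[4.1, 34.6, 0.1]
[6.2, 34.3, 0.1]
[8.3, 33.9, 0.1]
[10.3, 33.3, 0.1]
[12.3, 32.6, 0.1]
[14.3, 31.8, 0.1]
[16.2, 30.9, 0.1]
[18.0, 29.8, 0.1]
```

>>> apply_moves --motion '[{"offset": [0,36,0],"rotation": [0,0,0.061]},{"offset": [2,36,0],"rotation": [0,0,0.061]},{"offset": [4,36,0],"rotation": [0,0,0.061]},{"offset": [6.5,36,0],"rotation": [0,0,0.061]},{"offset": [9,35,0],"rotation": [0,0,0.061]},{"offset": [11,35,0],"rotation": [0,0,0.061]},{"offset": [13,34,0],"rotation": [0,0,0.061]},{"offset": [15,33,0],"rotation": [0,0,0.061]},{"offset": [17,32,0],"rotation": [0,0,0.061]},{"offset": [19,31,0],"rotation": [0,0,0.061]},{"offset": [0,0,0],"rotation": [0,0,0]},{"offset": [0,0,0],"rotation": [0,0,0]}]'

```text
time: 11.95
tool_pos: [0.4155, -0.3759, 0.237]
tool_rot: [-3.139, 0.01, -0.689]
contact_force: [-0.5, 0.5, 0.4]
opening: 0.0917
```

```bash
python3 -c "
from h import *
look('bracelet_box',(.45,-.371,-.63),'w6')"
```

```text
[ 0.4155 -0.3759  0.237 ] [-3.1388  0.01   -0.6889] 11.95
[(array([ 0.454, -0.375,  0.047]), 0.56)] [(array([ 0.45 , -0.373, -0.001]), 0.62)]Traceback (most recent call last):
  File "<string>", line 3, in <module>
    look('bracelet_box',(.45,-.371,-.63),'w6')
    ~~~~^^^^^^^^^^^^^^^^^^^^^^^^^^^^^^^^^^^^^^
  File "h.py", line 69, in look
    f=fit(n,[(p,s)],x0,fixz=fixz);print(f,fit(n,[(p,s)],x0))
  File "h.py", line 37, in fit
    ms=[near(p,n,[x0[0],x0[1],DIM[n][2]/2000],s,r) for p,s in views]
        ~~~~^^^^^^^^^^^^^^^^^^^^^^^^^^^^^^^^^^^^^^
  File "h.py", line 33, in near
    i=1+np.argmax(st[1:,4]/(30+np.hypot(*(ce[1:]-[u,v]).T))**2)
        ~~~~~~~~~^^^^^^^^^^^^^^^^^^^^^^^^^^^^^^^^^^^^^^^^^^^^^^
    return _wrapfunc(a, 'argmax', axis=axis, out=out, **kwds)
    return bound(*args, **kwds)
ValueError: attempt to get argmax of an empty sequence
```

View pics/w6.png

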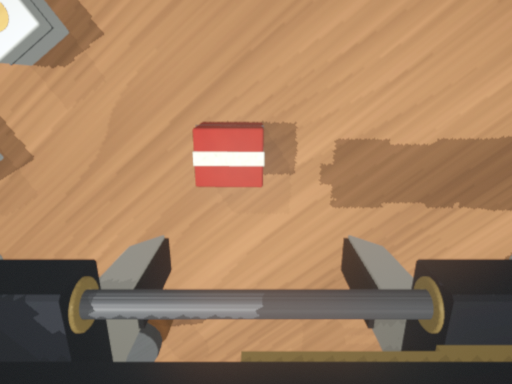

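```bash
python3 -c "
from h import *
D=np.load('w6.npy',allow_pickle=True).item();p,s=D['p'],D['s']
cv2.imwrite('pics/w6z.png',cv2.resize(p['img'][110:200,180:280],None,fx=5,fy=5,interpolation=cv2.INTER_CUBIC)[:,:,::-1])
toprect('w6','',[(194,127),(264.5,126.5),(263.5,187),(196,187)],.05)
plan([.452,-.373,.15],np.radians(-39.5))
"
```

```text
[[487.5, -367.7], [450.3, -413.5], [409.7, -379.4], [447.8, -333.2]] c [ 448.8 -373.4]
59.0 -129.1
53.0 140.0
59.9 50.5
52.6 -41.0
n 3 rot/row [-0.0009  0.0032  0.0013] tool_d total [ 28.4 -23.1  87.7] final-axes d [ 27.5 -23.4  87.9]
[9.5, -7.7, 29.2]
[9.4, -7.7, 29.3]
[9.3, -7.8, 29.3]
```

View pics/w6z.png

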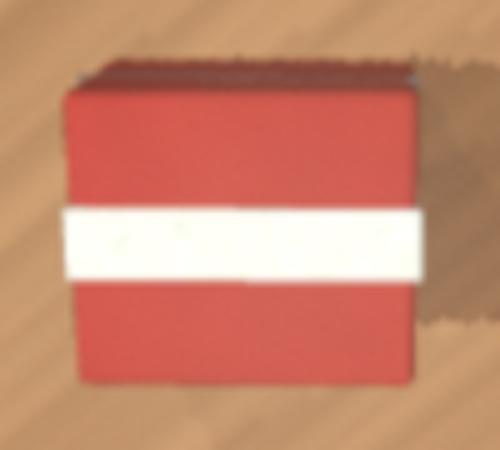

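>>> apply_moves --motion '[{"offset": [8.5,-7,29],"rotation": [-0.001,0.003,0.001]},{"offset": [8.5,-7,29],"rotation": [-0.001,0.003,0.001]},{"offset": [7,-5,25],"rotation": [-0.001,0.003,0.001]},{"offset": [0,0,0],"rotation": [0,0,0]}]'

```text
time: 12.43
tool_pos: [0.4499, -0.3696, 0.1551]
tool_rot: [3.141, -0.005, -0.681]
contact_force: [-1.6, 1.0, 0.0]
opening: 0.0913
```

```bash
python3 -c "
from h import *
plan([.4495,-.373,.091],np.radians(-39.8),30)"
```

```text
n 3 rot/row [ 0.0002 -0.0018  0.0045] tool_d total [ 1.5  2.8 64.1] final-axes d [ 1.9  2.8 64.1]
[0.5, 0.9, 21.4]
[0.5, 0.9, 21.4]
[0.6, 0.9, 21.4]
```

>>> apply_moves --motion '[{"offset": [0.5,1,21],"rotation": [0,-0.002,0.004]},{"offset": [0.5,1,21],"rotation": [0,-0.002,0.004]},{"offset": [0.5,0,16],"rotation": [0,0,0.004]},{"offset": [0,0,2],"rotation": [0,0,0]}]'

```text
time: 12.77
tool_pos: [0.4526, -0.3682, 0.0978]
tool_rot: [3.141, -0.004, -0.684]
contact_force: [-0.3, 0.3, 0.1]
opening: 0.0916
```

```bash
python3 -c "
from h import *
plan([.4495,-.373,.091],np.radians(-39.8),30)"
```

```text
n 1 rot/row [ 0.0008 -0.0037  0.0107] tool_d total [0.6 5.7 6.8] final-axes d [0.6 5.7 6.8]
[0.6, 5.7, 6.8]
```

>>> apply_moves --motion '[{"offset": [0.6,3,3.5],"rotation": [0,-0.002,0.005]},{"offset": [0,2.5,3],"rotation": [0,-0.002,0.005]},{"offset": [0,0,1],"rotation": [0,0,0]}]'

```text
time: 13.02
tool_pos: [0.4506, -0.3724, 0.0937]
tool_rot: [3.14, -0.002, -0.691]
contact_force: [0.1, 0.0, 0.7]
opening: 0.0917
```

```bash
python3 -c "
from h import *
plan([.4495,-.373,.091],np.radians(-39.8),30)"
```

```text
n 1 rot/row [ 0.0011 -0.0023  0.0035] tool_d total [-0.5  1.2  2.7] final-axes d [-0.5  1.2  2.7]
[-0.5, 1.2, 2.7]
```

>>> apply_moves --motion '[{"offset": [-0.5,1.2,3],"rotation": [0.001,-0.002,0.003]},{"offset": [0,0,1],"rotation": [0,0,0]}]'

```text
time: 13.18
tool_pos: [0.4499, -0.3738, 0.0917]
tool_rot: [3.141, -0.004, -0.694]
contact_force: [-0.6, -0.1, -0.3]
opening: 0.092
```

>>> apply_moves --motion '[{"offset": [0,0,0],"rotation": [0,0,0]},{"offset": [0,0,0],"rotation": [0,0,0]},{"offset": [0,0,0],"rotation": [0,0,0]},{"offset": [0,0,0],"rotation": [0,0,0]},{"offset": [0,0,0],"rotation": [0,0,0]},{"offset": [0,0,0],"rotation": [0,0,0]}]' --grip 1 --grip_force 20

```text
time: 13.68
tool_pos: [0.4502, -0.3745, 0.0933]
tool_rot: [3.141, -0.006, -0.695]
contact_force: [-0.0, 0.4, 0.0]
opening: 0.0601
```

>>> apply_moves --motion '[{"offset": [0,0,-20],"rotation": [0,0,0]},{"offset": [0,0,-32],"rotation": [0,0,0]},{"offset": [0,0,-32],"rotation": [0,0,0]},{"offset": [0,0,-32],"rotation": [0,0,0]}]'

```text
time: 14.02
tool_pos: [0.4467, -0.3708, 0.2039]
tool_rot: [-3.14, 0.014, -0.695]
contact_force: [0.9, -1.3, -0.9]
opening: 0.0598
```

```bash
python3 -c "
from h import *
plan([.411,.010,.21],np.radians(-3.1),34)"
```

```text
n 12 rot/row [-0.0005  0.0011 -0.0534] tool_d total [-271.4 -269.6   -1.8] final-axes d [ -56.3 -378.3   -6.1]
[-22.6, -22.5, -0.1]
[-21.4, -23.6, -0.2]
[-20.1, -24.8, -0.2]
[-18.7, -25.8, -0.3]
[-17.3, -26.8, -0.3]
[-15.9, -27.6, -0.3]
[-14.4, -28.4, -0.4]
[-12.8, -29.2, -0.4]
[-11.3, -29.8, -0.4]
[-9.7, -30.4, -0.4]
[-8.0, -30.8, -0.5]
[-6.4, -31.2, -0.5]
```

>>> apply_moves --motion '[{"offset": [-23,-22.5,0],"rotation": [0,0.001,-0.053]},{"offset": [-21,-24,0],"rotation": [0,0.001,-0.053]},{"offset": [-20,-25,0],"rotation": [0,0.001,-0.053]},{"offset": [-19,-26,0],"rotation": [0,0.001,-0.053]},{"offset": [-17,-27,0],"rotation": [0,0.001,-0.053]},{"offset": [-15,-28,0],"rotation": [0,0.001,-0.053]},{"offset": [-14,-28,0],"rotation": [0,0.001,-0.053]},{"offset": [-12,-29,0],"rotation": [0,0.001,-0.053]},{"offset": [-11,-30,0],"rotation": [0,0.001,-0.053]},{"offset": [-9,-30,0],"rotation": [0,0.001,-0.053]},{"offset": [-8,-31,0],"rotation": [0,0.001,-0.053]}]'

```text
time: 14.93
tool_pos: [0.415, -0.0165, 0.2104]
tool_rot: [3.134, -0.016, -0.095]
contact_force: [1.1, -0.4, -1.4]
opening: 0.0601
```

```bash
python3 -c "
from h import *
plan([.4156,.0096,.17],np.radians(-3.1),20)"
```

```text
n 3 rot/row [ 0.0026 -0.0053 -0.0137] tool_d total [ -2.6 -26.3  40.1] final-axes d [ -0.9 -26.1  40.4]
[-0.9, -8.8, 13.4]
[-0.7, -8.8, 13.4]
[-0.5, -8.7, 13.4]
```

>>> apply_moves --motion '[{"offset": [-0.5,-8,13],"rotation": [0.002,-0.005,-0.013]},{"offset": [-0.5,-7,13],"rotation": [0.002,-0.005,-0.013]},{"offset": [0,-5,13],"rotation": [0.002,-0.005,-0.01]},{"offset": [0,0,0],"rotation": [0,0,0]}]'

```text
time: 15.27
tool_pos: [0.414, 0.0107, 0.171]
tool_rot: [3.141, -0.001, -0.046]
contact_force: [-1.4, 0.1, -1.0]
opening: 0.0596
```

```bash
python3 -c "
from h import *
plan([.4156,.0096,.13],np.radians(-3.1),20)
s=observe();p=read_camera('wrist');save(p,'w7');np.save('w7.npy',dict(p=p,s=s),allow_pickle=True)"
```

```text
n 3 rot/row [ 0.0002 -0.0005  0.0028] tool_d total [ 1.6  1.  41. ] final-axes d [ 1.7  1.  41. ]
[0.5, 0.3, 13.7]
[0.5, 0.3, 13.7]
[0.6, 0.3, 13.7]
```

View pics/w7.png

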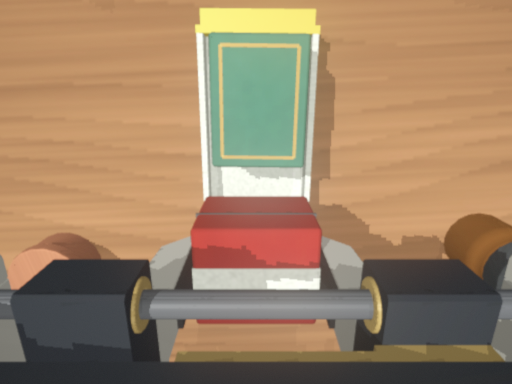

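```bash
python3 -c "
from h import *
D=np.load('w7.npy',allow_pickle=True).item();p,s=D['p'],D['s']
cv2.imwrite('pics/w7z.png',cv2.resize(p['img'][150:340,170:340],None,fx=3,fy=3,interpolation=cv2.INTER_CUBIC)[:,:,::-1])
for q in [(256,232),(256,321)]:print(ray(p,s,q,.128)*1000)
print(ray(p,s,(256,198),.078)*1000)
for q in [(211,166),(305,166.)]:print(ray(p,s,q,.054)*1000)"
```

```text
[435.67390155  10.08845587 128.        ]
[387.39036052  12.31085399 128.        ]
[435.13282115  10.01037553  78.        ]
[450.47322692  38.6624753   54.        ]
[447.61857303 -22.64903547  54.        ]
```

View pics/w7z.png

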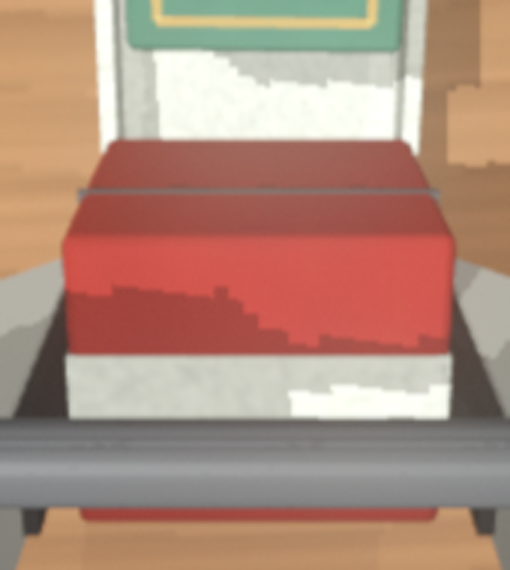

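>>> apply_moves --motion '[{"offset": [0.7,0,14],"rotation": [0,0,0.003]},{"offset": [0.7,0,14],"rotation": [0,0,0.003]},{"offset": [0.7,0,12],"rotation": [0,0,0.003]},{"offset": [0,0,5],"rotation": [0,0,0]}]'

```text
time: 15.65
tool_pos: [0.4194, 0.0083, 0.1292]
tool_rot: [3.139, -0.011, -0.058]
contact_force: [-0.2, 0.8, -1.3]
opening: 0.0597
```

```bash
python3 -c "
from h import *
plan([.416,.0096,.097],np.radians(-3.1),20)"
```

```text
n 2 rot/row [ 0.0011 -0.0053 -0.0019] tool_d total [-3.9 -1.1 32.1] final-axes d [-3.5 -1.1 32.2]
[-1.9, -0.6, 16.1]
[-1.8, -0.6, 16.1]
```

>>> apply_moves --motion '[{"offset": [-1.5,-0.5,8],"rotation": [0.001,-0.005,-0.002]},{"offset": [-1.5,-0.5,8],"rotation": [0.001,-0.005,-0.002]},{"offset": [-0.5,0,6],"rotation": [0,0,0]},{"offset": [0,0,2],"rotation": [0,0,0]}]'

```text
time: 15.98
tool_pos: [0.417, 0.0082, 0.1047]
tool_rot: [3.141, -0.002, -0.056]
contact_force: [0.5, 0.3, -0.8]
opening: 0.06
```

```bash
python3 -c "
from h import *
plan([.416,.0096,.097],np.radians(-3.1),20)"
```

```text
n 1 rot/row [ 0.0006 -0.0024 -0.0014] tool_d total [-1.1 -1.3  7.7] final-axes d [-1.1 -1.3  7.7]
[-1.1, -1.3, 7.7]
```

>>> apply_moves --motion '[{"offset": [-0.7,-0.8,2],"rotation": [0,-0.002,-0.001]},{"offset": [0,-0.5,2],"rotation": [0,0,0]},{"offset": [0,0,2],"rotation": [0,0,0]}]'

```text
time: 16.23
tool_pos: [0.4165, 0.0095, 0.0984]
tool_rot: [3.141, -0.001, -0.055]
contact_force: [-0.2, -0.4, -1.3]
opening: 0.0599
```

>>> apply_moves --motion '[{"offset": [0,0,1.2],"rotation": [0,0,0]},{"offset": [0,0,1],"rotation": [0,0,0]}]'

```text
time: 16.4
tool_pos: [0.4164, 0.0096, 0.0971]
tool_rot: [3.141, -0.001, -0.054]
contact_force: [-8.1, -0.7, 29.1]
opening: 0.0599
```

>>> apply_moves --motion '[{"offset": [0,0,0.3],"rotation": [0,0,0]},{"offset": [0,0,0],"rotation": [0,0,0]},{"offset": [0,0,0],"rotation": [0,0,0]},{"offset": [0,0,0],"rotation": [0,0,0]},{"offset": [0,0,0],"rotation": [0,0,0]},{"offset": [0,0,0],"rotation": [0,0,0]}]' --grip 0

```text
time: 16.9
tool_pos: [0.4174, 0.0096, 0.098]
tool_rot: [3.14, -0.004, -0.054]
contact_force: [0.6, -1.0, 0.4]
opening: 0.0908
```

>>> apply_moves --motion '[{"offset": [0,0,-20],"rotation": [0,0,0]},{"offset": [0,0,-35],"rotation": [0,0,0]},{"offset": [0,0,-38],"rotation": [0,0,0]},{"offset": [0,0,-38],"rotation": [0,0,0]},{"offset": [0,0,-20],"rotation": [0,0,0]},{"offset": [0,0,0],"rotation": [0,0,0]}]'

```text
time: 17.4
tool_pos: [0.4156, 0.0099, 0.2538]
tool_rot: [3.141, 0.003, -0.054]
contact_force: [0.8, -0.9, 0.5]
opening: 0.0922
```

```bash
python3 -c "
from h import *
s=observe();p=read_camera('wrist');save(p,'w8');np.save('w8.npy',dict(p=p,s=s),allow_pickle=True)
print(s['tool_pos'],s['tool_rot'])
plan([.60,.095,.25],np.radians(62),34)"
```

```text
[0.41563454 0.00988732 0.25382671] [ 3.14118074  0.00326491 -0.05404439]
n 10 rot/row [-0.0003  0.0004 -0.1136] tool_d total [179.9 -94.9   1.4] final-axes d [161.9 123.2   2.3]
[18.0, -9.5, 0.1]
[19.0, -7.4, 0.1]
[19.7, -5.2, 0.2]
[20.1, -2.9, 0.2]
[20.3, -0.6, 0.2]
[20.3, 1.7, 0.2]
[20.0, 4.0, 0.2]
[19.4, 6.2, 0.2]
[18.5, 8.4, 0.2]
[17.5, 10.4, 0.2]
```

View pics/w8.png

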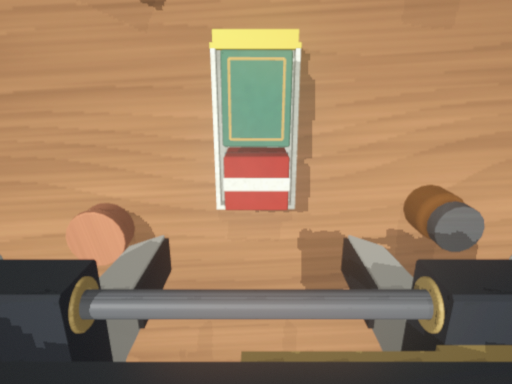

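Both boxes stand in the carton: green at (256,100), red at (257,180). Next is the blue case.

>>> apply_moves --motion '[{"offset": [18,-9.5,0],"rotation": [0,0,-0.114]},{"offset": [19,-7.5,0],"rotation": [0,0,-0.114]},{"offset": [20,-5,0],"rotation": [0,0,-0.114]},{"offset": [20,-3,0],"rotation": [0,0,-0.114]},{"offset": [20,-0.5,0],"rotation": [0,0,-0.114]},{"offset": [20,2,0],"rotation": [0,0,-0.114]},{"offset": [20,4,0],"rotation": [0,0,-0.114]},{"offset": [19,6,0],"rotation": [0,0,-0.114]},{"offset": [18,8,0],"rotation": [0,0,-0.114]},{"offset": [17,10,0],"rotation": [0,0,-0.11]},{"offset": [0,0,0],"rotation": [0,0,0]},{"offset": [0,0,0],"rotation": [0,0,0]}]'

```text
time: 18.45
tool_pos: [0.5963, 0.1019, 0.2242]
tool_rot: [-3.105, 0.017, 1.136]
contact_force: [-1.0, -0.3, -0.8]
opening: 0.0921
```

```bash
python3 -c "
from h import *
look('necklace_case',(.638,.148,1.08),'w9')"
```

```text
[0.5963 0.1019 0.2242] [-3.105   0.0173  1.1357] 18.45
[(array([0.641, 0.152, 0.029]), 0.96)] [(array([ 0.635,  0.146, -0.   ]), 0.83)]
(array([637.2, 148.1,   0. ]), np.float64(62.2), np.float64(0.207)) (array([637.7, 148.7,  -9. ]), np.float64(62.4), np.float64(0.161))
```

View pics/w9.png

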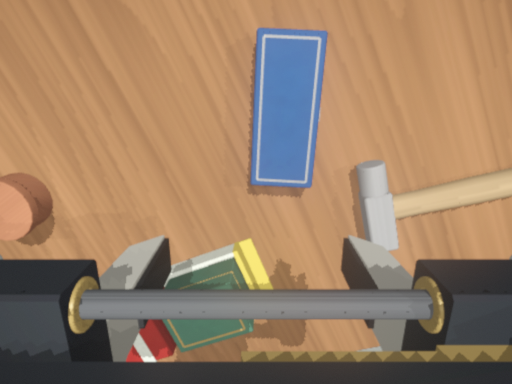

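```bash
python3 -c "
from h import *
toprect('w9','',[(258.5,29),(327,31),(310.5,187.5),(251.5,185)],.028)
plan([.6375,.1485,.13],np.radians(62.2),34)"
```

```text
[[643.6, 217.5], [691.6, 193.3], [631.8, 79.0], [583.7, 103.4]] c [637.7 148.3]
53.7 -26.8
129.0 -117.6
53.9 153.1
128.9 62.3
n 4 rot/row [-0.0087  0.0044  0.0122] tool_d total [61.9 21.2 94. ] final-axes d [61.1 14.9 95.7]
[15.5, 5.3, 23.5]
[15.4, 4.9, 23.6]
[15.4, 4.5, 23.7]
[15.3, 4.1, 23.8]
```

>>> apply_moves --motion '[{"offset": [15,5,23],"rotation": [-0.009,0.004,0.012]},{"offset": [15,5,23],"rotation": [-0.009,0.004,0.012]},{"offset": [14,4,23],"rotation": [-0.009,0.004,0.012]},{"offset": [12,2,20],"rotation": [-0.007,0.004,0.01]},{"offset": [0,0,0],"rotation": [0,0,0]}]'

```text
time: 19.02
tool_pos: [0.6327, 0.1426, 0.1364]
tool_rot: [3.136, -0.002, 1.075]
contact_force: [-1.1, -0.1, -1.0]
opening: 0.0918
```

```bash
python3 -c "
from h import *
plan([.6375,.1485,.09],np.radians(62.2),34)"
```

```text
n 2 rot/row [ 0.003  -0.0008 -0.0055] tool_d total [ 7.4  1.2 46.4] final-axes d [ 7.5  1.5 46.4]
[3.7, 0.6, 23.2]
[3.7, 0.7, 23.2]
```

>>> apply_moves --motion '[{"offset": [3.5,0.6,18],"rotation": [0.003,-0.001,-0.005]},{"offset": [3,0,18],"rotation": [0.003,-0.001,-0.005]},{"offset": [0,0,8],"rotation": [0,0,0]},{"offset": [0,0,2],"rotation": [0,0,0]}]'

```text
time: 19.35
tool_pos: [0.6355, 0.146, 0.0929]
tool_rot: [3.14, 0.0, 1.081]
contact_force: [-0.8, 0.4, 0.3]
opening: 0.0922
```

```bash
python3 -c "
from h import *
plan([.6375,.1485,.074],np.radians(62.2),34)"
```

```text
n 1 rot/row [ 0.0017  0.0002 -0.0041] tool_d total [ 3.2  0.6 18.9] final-axes d [ 3.2  0.6 18.9]
[3.2, 0.6, 18.9]
```

>>> apply_moves --motion '[{"offset": [2,0.5,7],"rotation": [0.001,0,-0.003]},{"offset": [1.5,0,7],"rotation": [0.001,0,-0.001]},{"offset": [0,0,4],"rotation": [0,0,0]},{"offset": [0,0,1],"rotation": [0,0,0]}]'

```text
time: 19.68
tool_pos: [0.6385, 0.1475, 0.0765]
tool_rot: [3.138, -0.002, 1.083]
contact_force: [0.6, 0.3, -0.4]
opening: 0.0913
```

```bash
python3 -c "
from h import *
plan([.6375,.1485,.074],np.radians(62.2),34)
p=read_camera('wrist');save(p,'w10')"
```

```text
n 1 rot/row [ 0.0034 -0.002  -0.0023] tool_d total [ 0.4 -1.4  2.4] final-axes d [ 0.4 -1.4  2.5]
[0.4, -1.4, 2.4]
```

View pics/w10.png

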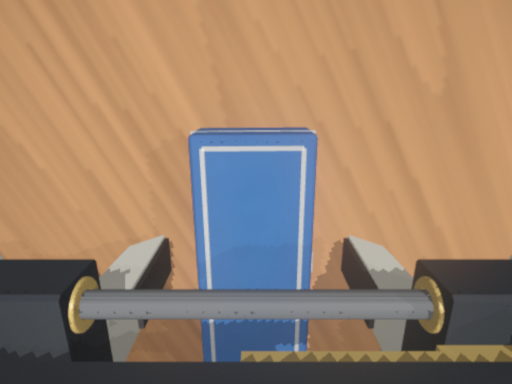

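>>> apply_moves --motion '[{"offset": [0,-1.2,2],"rotation": [0.003,-0.002,-0.002]}]'

```text
time: 19.82
tool_pos: [0.638, 0.148, 0.0752]
tool_rot: [3.14, -0.001, 1.085]
contact_force: [1.2, -0.2, -0.8]
opening: 0.0916
```

>>> apply_moves --motion '[{"offset": [0,0,0.5],"rotation": [0,0,0]},{"offset": [0,0,0],"rotation": [0,0,0]},{"offset": [0,0,0],"rotation": [0,0,0]},{"offset": [0,0,0],"rotation": [0,0,0]},{"offset": [0,0,0],"rotation": [0,0,0]},{"offset": [0,0,0],"rotation": [0,0,0]}]' --grip 1 --grip_force 25

```text
time: 20.32
tool_pos: [0.6382, 0.1482, 0.0755]
tool_rot: [3.139, -0.001, 1.086]
contact_force: [-1.3, 1.3, 0.2]
opening: 0.0563
```

>>> apply_moves --motion '[{"offset": [0,0,-20],"rotation": [0,0,0]},{"offset": [0,0,-35],"rotation": [0,0,0]},{"offset": [0,0,-35],"rotation": [0,0,0]},{"offset": [0,0,-35],"rotation": [0,0,0]},{"offset": [0,0,-10],"rotation": [0,0,0]}]'

```text
time: 20.73
tool_pos: [0.6352, 0.1479, 0.2092]
tool_rot: [-3.132, 0.007, 1.086]
contact_force: [0.8, 1.1, 0.0]
opening: 0.0555
```

```bash
python3 -c "
from h import *
plan([.456,.0074,.20],np.radians(-3.1),34)"
```

```text
n 10 rot/row [-0.0005  0.0011  0.114 ] tool_d total [-207.8  -92.9   11.4] final-axes d [-171.3  150.     9.2]
[-20.8, -9.3, 1.1]
[-21.7, -6.9, 1.1]
[-22.3, -4.4, 1.1]
[-22.7, -1.8, 1.1]
[-22.7, 0.8, 1.0]
[-22.5, 3.4, 1.0]
[-22.0, 5.9, 1.0]
[-21.2, 8.4, 1.0]
[-20.1, 10.7, 0.9]
[-18.7, 13.0, 0.9]
```

>>> apply_moves --motion '[{"offset": [-20,-9,0.5],"rotation": [0,0.001,0.112]},{"offset": [-21,-7,0.5],"rotation": [0,0.001,0.112]},{"offset": [-22,-4.4,0.5],"rotation": [0,0.001,0.112]},{"offset": [-22,-1.8,0.5],"rotation": [0,0.001,0.112]},{"offset": [-22,0.8,0.5],"rotation": [0,0.001,0.112]},{"offset": [-22,3.4,0.5],"rotation": [0,0.001,0.112]},{"offset": [-21,6,0.5],"rotation": [0,0.001,0.112]},{"offset": [-20,8,0.5],"rotation": [0,0.001,0.112]},{"offset": [-19,10,0.5],"rotation": [0,0.001,0.112]},{"offset": [-17,12,0.5],"rotation": [0,0.001,0.1]},{"offset": [0,0,0],"rotation": [0,0,0]}]'

```text
time: 21.65
tool_pos: [0.4526, 0.0111, 0.2026]
tool_rot: [-3.137, 0.0, -0.075]
contact_force: [0.3, 1.6, -1.5]
opening: 0.0559
```

```bash
python3 -c "
from h import *
plan([.456,.0074,.17],np.radians(-3.1),14)"
```

```text
n 3 rot/row [-0.0016 -0.     -0.0071] tool_d total [ 3.7  3.6 32.6] final-axes d [ 3.6  3.5 32.6]
[1.2, 1.2, 10.9]
[1.2, 1.2, 10.9]
[1.2, 1.2, 10.9]
```

>>> apply_moves --motion '[{"offset": [1.2,1,10],"rotation": [-0.001,0,-0.007]},{"offset": [1.2,1,10],"rotation": [-0.001,0,-0.007]},{"offset": [0.5,0,8],"rotation": [-0.001,0,-0.006]},{"offset": [0,0,0],"rotation": [0,0,0]}]'

```text
time: 21.98
tool_pos: [0.455, 0.0085, 0.1733]
tool_rot: [-3.14, -0.001, -0.054]
contact_force: [-0.4, 0.3, -0.8]
opening: 0.0559
```

```bash
python3 -c "
from h import *
plan([.456,.0074,.15],np.radians(-3.1),14)
s=observe();p=read_camera('wrist');save(p,'w11');np.save('w11.npy',dict(p=p,s=s),allow_pickle=True)
p=read_camera('scene');cv2.imwrite('pics/s11.png',cv2.resize(p['img'][100:260,180:340],None,fx=3.7,fy=3.7,interpolation=cv2.INTER_CUBIC)[:,:,::-1])"
```

```text
n 2 rot/row [-0.001  -0.0006  0.0003] tool_d total [ 1.1  1.1 23.3] final-axes d [ 1.1  1.1 23.3]
[0.5, 0.6, 11.6]
[0.5, 0.5, 11.6]
```

View pics/w11.png

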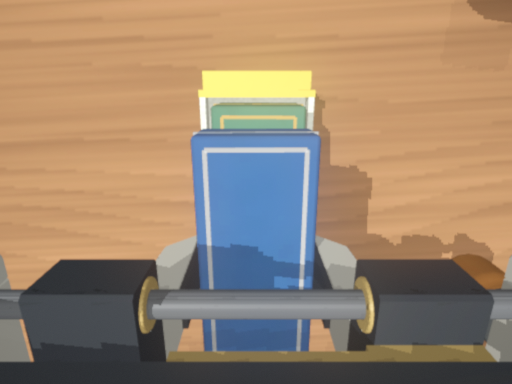

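View pics/s11.png

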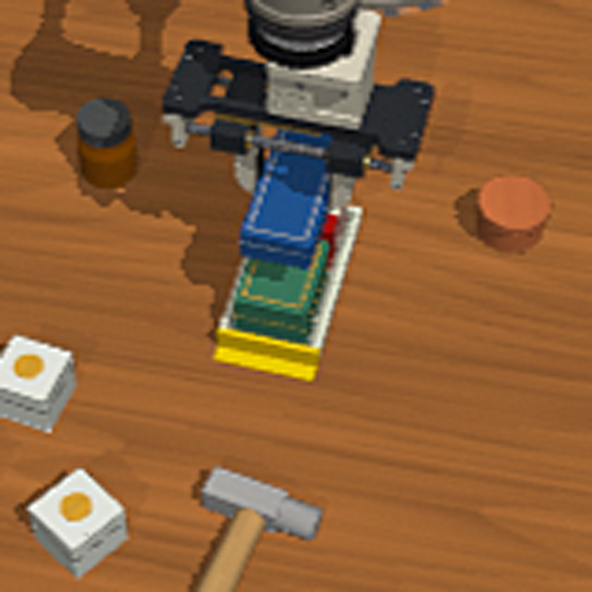

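```bash
python3 -c "
from h import *
D=np.load('w11.npy',allow_pickle=True).item();p,s=D['p'],D['s']
for q in [(193,136.5),(319,136.5),(203,353),(309,353)]:print(ray(p,s,q,.1258)*1000)
for q in [(199,90.5),(316,90.5)]:print(ray(p,s,q,.02)*1000)"
```

```text
[520.36780319  32.35717954 125.8       ]
[517.48286008 -21.20949239 125.8       ]
[405.79055013  39.96607319 125.8       ]
[402.79496105 -16.48284881 125.8       ]
[538.91411499  45.28177949  20.        ]
[534.41252815 -38.10328883  20.        ]
```

>>> apply_moves --motion '[{"offset": [1,0.5,9],"rotation": [-0.001,0,0]},{"offset": [0.5,0.3,9],"rotation": [0,0,0]},{"offset": [0,0,6],"rotation": [0,0,0]},{"offset": [0,0,2],"rotation": [0,0,0]}]'

```text
time: 22.42
tool_pos: [0.4586, 0.008, 0.1473]
tool_rot: [-3.141, -0.006, -0.053]
contact_force: [-0.3, -0.7, -1.4]
opening: 0.056
```

```bash
python3 -c "
from h import *
plan([.457,.0075,.1295],np.radians(-3.1),34)"
```

```text
n 1 rot/row [-0.0006 -0.0063  0.0015] tool_d total [-1.7  0.6 17.7] final-axes d [-1.6  0.6 17.8]
[-1.7, 0.6, 17.7]
```

>>> apply_moves --motion '[{"offset": [-1,0.4,5],"rotation": [0,-0.004,0.001]},{"offset": [-0.5,0.2,5],"rotation": [0,-0.003,0]},{"offset": [0,0,2],"rotation": [0,0,0]}]'

```text
time: 22.67
tool_pos: [0.4568, 0.0076, 0.1336]
tool_rot: [-3.141, 0.002, -0.054]
contact_force: [0.1, 0.4, -1.4]
opening: 0.0556
```

```bash
python3 -c "
from h import *
plan([.457,.0075,.1295],np.radians(-3.1),34)"
```

```text
n 1 rot/row [-0.0007  0.0023  0.0006] tool_d total [0.2 0.1 4.1] final-axes d [0.2 0.1 4.1]
[0.2, 0.1, 4.1]
```

>>> apply_moves --motion '[{"offset": [0,0,1.5],"rotation": [0,0.002,0]},{"offset": [0,0,1],"rotation": [0,0,0]}]'

```text
time: 22.83
tool_pos: [0.4567, 0.0076, 0.1304]
tool_rot: [-3.141, 0.001, -0.054]
contact_force: [-0.8, 0.1, -0.6]
opening: 0.056
```

>>> apply_moves --motion '[{"offset": [0,0,0.8],"rotation": [0,0,0]}]'

```text
time: 22.92
tool_pos: [0.4567, 0.0076, 0.1295]
tool_rot: [-3.141, 0.001, -0.054]
contact_force: [-2.2, 0.9, 9.4]
opening: 0.0558
```

>>> apply_moves --motion '[{"offset": [0,0,0.6],"rotation": [0,0,0]}]'

```text
time: 23.0
tool_pos: [0.4567, 0.0076, 0.1295]
tool_rot: [-3.141, 0.001, -0.053]
contact_force: [-4.9, 1.6, 14.5]
opening: 0.0558
```

Contact came at the expected height, so I'll release.

>>> apply_moves --motion '[{"offset": [0,0,0.3],"rotation": [0,0,0]},{"offset": [0,0,0],"rotation": [0,0,0]},{"offset": [0,0,0],"rotation": [0,0,0]},{"offset": [0,0,0],"rotation": [0,0,0]},{"offset": [0,0,0],"rotation": [0,0,0]},{"offset": [0,0,0],"rotation": [0,0,0]}]' --grip 0

```text
time: 23.5
tool_pos: [0.4577, 0.0075, 0.1305]
tool_rot: [-3.141, -0.003, -0.053]
contact_force: [0.3, 0.6, 0.3]
opening: 0.0902
```

>>> apply_moves --motion '[{"offset": [0,0,-20],"rotation": [0,0,0]},{"offset": [0,0,-35],"rotation": [0,0,0]},{"offset": [0,0,-38],"rotation": [0,0,0]},{"offset": [-15,0,-35],"rotation": [0,0,0]},{"offset": [-15,0,-15],"rotation": [0,0,0]},{"offset": [0,0,0],"rotation": [0,0,0]}]'

```text
time: 24.0
tool_pos: [0.4259, 0.009, 0.2781]
tool_rot: [-3.141, 0.003, -0.054]
contact_force: [0.5, 0.4, 0.6]
opening: 0.0921
```

```bash
python3 -c "
from h import *
s=observe();p=read_camera('wrist');save(p,'w12');np.save('w12.npy',dict(p=p,s=s),allow_pickle=True)
print(s['tool_pos'],s['tool_rot'])
print(fit('necklace_case',[(p,s)],(.457,.0075,-.05),fixz=.054))"
```

```text
[0.42594088 0.00901824 0.27806307] [-3.14073040e+00  2.96460190e-03 -5.37221122e-02]
(array([448. ,   7.6,  54. ]), np.float64(177.0), np.float64(0.309))
```

View pics/w12.png

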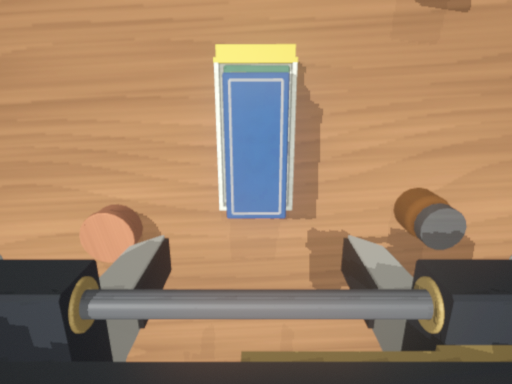

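```bash
python3 -c "
from h import *
toprect('w12','',[(222.5,73),(290.5,73),(286.5,218.5),(226.5,218.5)],.082)
D=np.load('w12.npy',allow_pickle=True).item();p,s=D['p'],D['s']
cv2.imwrite('pics/w12z.png',cv2.resize(p['img'][35:230,195:315],None,fx=3,fy=3,interpolation=cv2.INTER_CUBIC)[:,:,::-1])
for q in [(213,61.),(298,61.)]:print(ray(p,s,q,.02)*1000)
plan([.57,-.165,.26],np.radians(-9),34)
"
```

```text
[[521.7, 31.8], [518.7, -24.1], [389.7, -17.6], [392.8, 39.1]] c [455.7   7.3]
56.0 -93.1
129.2 177.1
56.7 86.9
129.2 -3.2
[535.81644429  45.96286671  20.        ]
[531.27349317 -37.96875815  20.        ]
n 7 rot/row [-0.0001  0.0004  0.0147] tool_d total [152.4 165.9  16.5] final-axes d [168.6 149.4  17.1]
[21.8, 23.7, 2.4]
[22.1, 23.4, 2.4]
[22.5, 23.1, 2.4]
[22.8, 22.7, 2.4]
[23.1, 22.4, 2.4]
[23.5, 22.0, 2.4]
[23.8, 21.7, 2.4]
```

View pics/w12z.png

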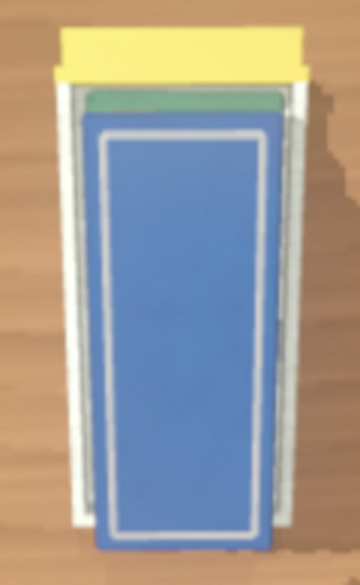

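>>> apply_moves --motion '[{"offset": [22,24,2],"rotation": [0,0,0.015]},{"offset": [22,23,2],"rotation": [0,0,0.015]},{"offset": [22,23,2],"rotation": [0,0,0.015]},{"offset": [23,23,2],"rotation": [0,0,0.015]},{"offset": [23,22,2],"rotation": [0,0,0.015]},{"offset": [23,22,2],"rotation": [0,0,0.015]},{"offset": [18,18,0],"rotation": [0,0,0.01]},{"offset": [0,0,0],"rotation": [0,0,0]}]'

```text
time: 24.72
tool_pos: [0.57, -0.1673, 0.2503]
tool_rot: [-3.138, 0.013, -0.156]
contact_force: [-0.1, 0.6, 0.3]
opening: 0.0917
```

```bash
python3 -c "
from h import *
look('ring_box',(.617,-.166,-.15),'w13')"
```

```text
[ 0.57   -0.1673  0.2503] [-3.1377  0.0131 -0.1558] 24.7167
[(array([ 0.621, -0.168,  0.048]), 0.92), (array([ 0.652, -0.303,  0.046]), 0.78), (array([ 0.701, -0.2  ,  0.049]), 0.66), (array([ 0.723, -0.1  ,  0.045]), 0.62)] [(array([ 0.71 , -0.207, -0.   ]), 0.86), (array([ 0.737, -0.098,  0.004]), 0.75), (array([ 0.648, -0.308,  0.   ]), 0.7), (array([ 0.616, -0.166,  0.002]), 0.61)]
(array([ 616.4, -167.1,    0. ]), np.float64(171.0), np.float64(0.209)) (array([ 616.9, -167.2,    2.4]), np.float64(170.9), np.float64(0.211))
```

View pics/w13.png

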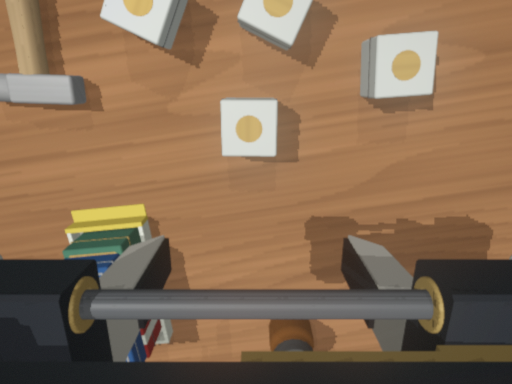

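```bash
python3 -c "
from h import *
toprect('w13','',[(221,100),(278,100),(277,158),(222,157)],.045)
plan([.617,-.167,.14],np.radians(-9),34)"
```

```text
[[644.6, -147.4], [636.9, -196.3], [586.3, -188.5], [595.0, -138.8]] c [ 615.7 -167.8]
49.5 -98.9
51.2 171.3
50.5 80.0
50.3 -9.9
n 4 rot/row [-0.0014  0.004   0.0011] tool_d total [ 51.4  -3.2 110.4] final-axes d [ 49.6  -4.  111.1]
[12.8, -0.8, 27.6]
[12.7, -0.8, 27.6]
[12.6, -0.9, 27.7]
[12.5, -1.0, 27.7]
```

Target is (0.6165, −0.1675), yaw −9°.

>>> apply_moves --motion '[{"offset": [12,-0.7,27],"rotation": [-0.001,0.004,0.001]},{"offset": [12,-0.7,27],"rotation": [-0.001,0.004,0.001]},{"offset": [12,-0.7,27],"rotation": [-0.001,0.004,0.001]},{"offset": [11,-0.7,22],"rotation": [-0.001,0.003,0.001]},{"offset": [0,0,0],"rotation": [0,0,0]}]'

```text
time: 25.28
tool_pos: [0.6134, -0.1612, 0.1461]
tool_rot: [-3.14, -0.003, -0.151]
contact_force: [-1.6, 0.8, -0.2]
opening: 0.0916
```

```bash
python3 -c "
from h import *
plan([.6165,-.1675,.1],np.radians(-9),34)"
```

```text
n 2 rot/row [-0.001  -0.0014  0.0028] tool_d total [ 3.9  5.9 46.1] final-axes d [ 4.   5.7 46.1]
[1.9, 2.9, 23.0]
[2.0, 2.9, 23.0]
```

>>> apply_moves --motion '[{"offset": [1.5,2.5,16],"rotation": [-0.001,-0.001,0.003]},{"offset": [1.5,2,16],"rotation": [-0.001,-0.001,0.003]},{"offset": [0,0.5,10],"rotation": [0,0,0]},{"offset": [0,0,2],"rotation": [0,0,0]}]'

```text
time: 25.62
tool_pos: [0.6143, -0.1619, 0.1034]
tool_rot: [-3.141, -0.0, -0.152]
contact_force: [-0.9, -0.0, -0.1]
opening: 0.0918
```

```bash
python3 -c "
from h import *
plan([.6165,-.1675,.086],np.radians(-9),34)"
```

```text
n 1 rot/row [-0.0005 -0.0002  0.0053] tool_d total [ 3.   5.2 17.4] final-axes d [ 3.   5.2 17.4]
[3.0, 5.2, 17.4]
```

>>> apply_moves --motion '[{"offset": [2,3,6],"rotation": [0,0,0.003]},{"offset": [1.5,3,6],"rotation": [0,0,0.003]},{"offset": [0,1,5],"rotation": [0,0,0]},{"offset": [0,0,1],"rotation": [0,0,0]}]'

```text
time: 25.95
tool_pos: [0.6173, -0.1691, 0.0878]
tool_rot: [3.141, -0.004, -0.157]
contact_force: [0.4, -1.0, -0.0]
opening: 0.0919
```

```bash
python3 -c "
from h import *
plan([.6165,-.1675,.086],np.radians(-9),34)"
```

```text
n 1 rot/row [ 0.0002 -0.0042  0.0004] tool_d total [-1.1 -1.5  1.8] final-axes d [-1.1 -1.5  1.8]
[-1.1, -1.5, 1.8]
```

>>> apply_moves --motion '[{"offset": [-1,-1.3,1.5],"rotation": [0,-0.004,0]}]'

```text
time: 26.03
tool_pos: [0.6167, -0.1682, 0.0866]
tool_rot: [3.141, -0.001, -0.157]
contact_force: [-0.4, 0.8, -0.0]
opening: 0.0918
```

>>> apply_moves --motion '[{"offset": [0,0,0],"rotation": [0,0,0]},{"offset": [0,0,0],"rotation": [0,0,0]},{"offset": [0,0,0],"rotation": [0,0,0]},{"offset": [0,0,0],"rotation": [0,0,0]},{"offset": [0,0,0],"rotation": [0,0,0]},{"offset": [0,0,0],"rotation": [0,0,0]},{"offset": [0,0,0],"rotation": [0,0,0]}]' --grip 1 --grip_force 15

```text
time: 26.62
tool_pos: [0.6171, -0.1681, 0.0878]
tool_rot: [3.141, -0.003, -0.157]
contact_force: [-0.3, -0.8, 0.1]
opening: 0.0497
```

>>> apply_moves --motion '[{"offset": [0,0,-20],"rotation": [0,0,0]},{"offset": [0,0,-35],"rotation": [0,0,0]},{"offset": [0,0,-38],"rotation": [0,0,0]},{"offset": [0,0,-38],"rotation": [0,0,0]},{"offset": [0,0,-20],"rotation": [0,0,0]}]'

```text
time: 27.03
tool_pos: [0.6138, -0.1667, 0.2364]
tool_rot: [-3.138, 0.015, -0.157]
contact_force: [0.4, -0.4, 0.1]
opening: 0.0498
```

```bash
python3 -c "
from h import *
plan([.4565,.0072,.23],np.radians(-3.1),34)"
```

```text
n 7 rot/row [-0.0006  0.0021 -0.0147] tool_d total [-182.5 -147.1    9.6] final-axes d [-166.5 -165.2    6.4]
[-26.1, -21.0, 1.4]
[-25.8, -21.4, 1.3]
[-25.4, -21.8, 1.2]
[-25.1, -22.2, 1.2]
[-24.8, -22.5, 1.1]
[-24.5, -22.9, 1.0]
[-24.1, -23.2, 1.0]
```

>>> apply_moves --motion '[{"offset": [-26,-21,0],"rotation": [0,0.002,-0.015]},{"offset": [-26,-21,0],"rotation": [0,0.002,-0.015]},{"offset": [-25,-21,0],"rotation": [0,0.002,-0.015]},{"offset": [-25,-22,0],"rotation": [0,0.002,-0.015]},{"offset": [-25,-22,0],"rotation": [0,0.002,-0.015]},{"offset": [-24,-22,0],"rotation": [0,0.002,-0.015]},{"offset": [-18,-17,0],"rotation": [0,0.002,-0.01]},{"offset": [0,0,0],"rotation": [0,0,0]}]'

```text
time: 27.7
tool_pos: [0.4576, 0.0011, 0.243]
tool_rot: [3.141, -0.017, -0.056]
contact_force: [1.1, -0.2, -0.7]
opening: 0.0497
```

```bash
python3 -c "
from h import *
plan([.4565,.0072,.21],np.radians(-3.1),10)"
```

```text
n 4 rot/row [ 0.0003 -0.0042 -0.0006] tool_d total [-2. -6. 33.] final-axes d [-1.4 -6.  33. ]
[-0.5, -1.5, 8.2]
[-0.5, -1.5, 8.2]
[-0.4, -1.5, 8.3]
[-0.4, -1.5, 8.3]
```

>>> apply_moves --motion '[{"offset": [-0.4,-1.5,9],"rotation": [0,-0.004,0]},{"offset": [-0.4,-1.5,9],"rotation": [0,-0.004,0]},{"offset": [-0.4,-1.5,9],"rotation": [0,-0.004,0]},{"offset": [0,-1,6],"rotation": [0,-0.004,0]},{"offset": [0,0,0],"rotation": [0,0,0]}]'

```text
time: 28.12
tool_pos: [0.4586, 0.0061, 0.2069]
tool_rot: [3.14, -0.002, -0.057]
contact_force: [-0.2, -0.2, -1.5]
opening: 0.05
```

```bash
python3 -c "
from h import *
plan([.4565,.0072,.19],np.radians(-3.1),14)
s=observe();p=read_camera('wrist');save(p,'w14');np.save('w14.npy',dict(p=p,s=s),allow_pickle=True)"
```

```text
n 2 rot/row [ 0.0009 -0.0008 -0.0013] tool_d total [-2.2 -1.  16.9] final-axes d [-2.2 -1.  16.9]
[-1.1, -0.5, 8.4]
[-1.1, -0.5, 8.4]
```

View pics/w14.png

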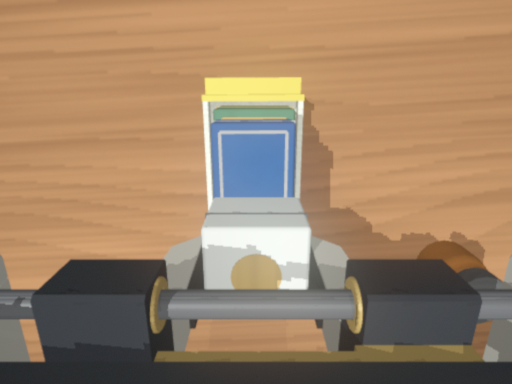

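>>> apply_moves --motion '[{"offset": [-1,-0.5,8],"rotation": [0.001,-0.001,-0.001]},{"offset": [-0.5,-0.3,8],"rotation": [0.001,0,-0.001]},{"offset": [0,0,5],"rotation": [0,0,0]},{"offset": [0,0,2],"rotation": [0,0,0]}]'

```text
time: 28.5
tool_pos: [0.4584, 0.0058, 0.1817]
tool_rot: [-3.141, -0.001, -0.056]
contact_force: [0.2, -0.7, 0.0]
opening: 0.0499
```

```bash
python3 -c "
from h import *
D=np.load('w14.npy',allow_pickle=True).item();p,s=D['p'],D['s']
print(ray(p,s,(256,228),.164)*1000)
for q in [(211,122.),(296,122.)]:print(ray(p,s,q,.082)*1000)
plan([.4565,.0072,.17],np.radians(-3.1),14)"
```

```text
[482.30160786   5.10093387 164.        ]
[522.77967848  31.80287343  82.        ]
[519.60979811 -23.3614166   82.        ]
n 1 rot/row [-0.0001 -0.0013 -0.0023] tool_d total [-2.  -1.3 11.7] final-axes d [-1.9 -1.3 11.7]
[-2.0, -1.3, 11.7]
```

>>> apply_moves --motion '[{"offset": [-1,-1,3.5],"rotation": [0,-0.001,-0.002]},{"offset": [-0.5,-0.5,3.5],"rotation": [0,0,0]},{"offset": [0,0,1],"rotation": [0,0,0]}]'

```text
time: 28.75
tool_pos: [0.4567, 0.0073, 0.1725]
tool_rot: [-3.141, 0.0, -0.055]
contact_force: [-0.6, 0.3, -1.5]
opening: 0.0504
```

```bash
python3 -c "
from h import *
plan([.457,.0073,.1698],np.radians(-3.1),14)"
```

```text
n 1 rot/row [-0.0002  0.0005 -0.0005] tool_d total [0.3 0.  2.7] final-axes d [0.3 0.  2.7]
[0.3, 0.0, 2.7]
```

>>> apply_moves --motion '[{"offset": [0,0,1],"rotation": [0,0,0]},{"offset": [0,0,0.7],"rotation": [0,0,0]}]'

```text
time: 28.92
tool_pos: [0.4567, 0.0074, 0.1706]
tool_rot: [-3.141, 0.0, -0.054]
contact_force: [0.0, -0.2, -0.5]
opening: 0.0501
```

>>> apply_moves --motion '[{"offset": [0,0,0.6],"rotation": [0,0,0]}]'

```text
time: 29.0
tool_pos: [0.4568, 0.0075, 0.1701]
tool_rot: [-3.141, -0.0, -0.054]
contact_force: [-0.2, -0.1, -0.3]
opening: 0.05
```

>>> apply_moves --motion '[{"offset": [0,0,0.7],"rotation": [0,0,0]}]'

```text
time: 29.08
tool_pos: [0.4569, 0.0075, 0.1698]
tool_rot: [-3.142, -0.0, -0.054]
contact_force: [-3.8, 0.5, 10.7]
opening: 0.0502
```

>>> apply_moves --motion '[{"offset": [0,0,0.6],"rotation": [0,0,0]}]'

```text
time: 29.17
tool_pos: [0.4568, 0.0075, 0.1698]
tool_rot: [3.142, -0.001, -0.054]
contact_force: [-2.8, -0.3, 9.2]
opening: 0.05
```

>>> apply_moves --motion '[{"offset": [0,0,0.2],"rotation": [0,0,0]},{"offset": [0,0,0],"rotation": [0,0,0]},{"offset": [0,0,0],"rotation": [0,0,0]},{"offset": [0,0,0],"rotation": [0,0,0]},{"offset": [0,0,0],"rotation": [0,0,0]},{"offset": [0,0,0],"rotation": [0,0,0]},{"offset": [0,0,0],"rotation": [0,0,0]}]' --grip 0

```text
time: 29.75
tool_pos: [0.4575, 0.0074, 0.1703]
tool_rot: [3.141, -0.003, -0.054]
contact_force: [-0.5, 0.2, -0.3]
opening: 0.0902
```

>>> apply_moves --motion '[{"offset": [0,0,-15],"rotation": [0,0,0]},{"offset": [0,0,-30],"rotation": [0,0,0]},{"offset": [0,0,-38],"rotation": [0,0,0]},{"offset": [-15,0,-38],"rotation": [0,0,0]},{"offset": [-20,0,-15],"rotation": [0,0,0]},{"offset": [0,0,0],"rotation": [0,0,0]}]'

```text
time: 30.25
tool_pos: [0.4206, 0.0094, 0.3103]
tool_rot: [-3.141, 0.004, -0.054]
contact_force: [0.7, 0.8, -1.2]
opening: 0.092
```

```bash
python3 -c "
from h import *
s=observe();p=read_camera('wrist');save(p,'w15');np.save('w15.npy',dict(p=p,s=s),allow_pickle=True);print(s['tool_pos'])
print([(d['location'],d['score']) for d in tip_of('ring_box',p)])
p=read_camera('scene');save(p,'s15');cv2.imwrite('pics/s15z.png',cv2.resize(p['img'][100:260,120:340],None,fx=3.5,fy=3.5,interpolation=cv2.INTER_CUBIC)[:,:,::-1])
for n in ['glass_jar','polish_tin','hammer']: print(n,[(np.round(d['location'],3),d['score']) for d in tip_of(n,p)])"
```

```text
[0.42058681 0.00936161 0.31028823]
[([0.4536, 0.0061, 0.085], 0.96)]
glass_jar [(array([ 0.362, -0.177, -0.   ]), 0.52)]
polish_tin [(array([ 0.356,  0.181, -0.003]), 0.78)]
hammer []
```

View pics/w15.png

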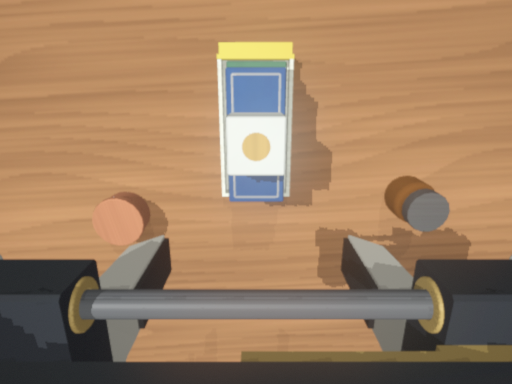

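View pics/s15z.png

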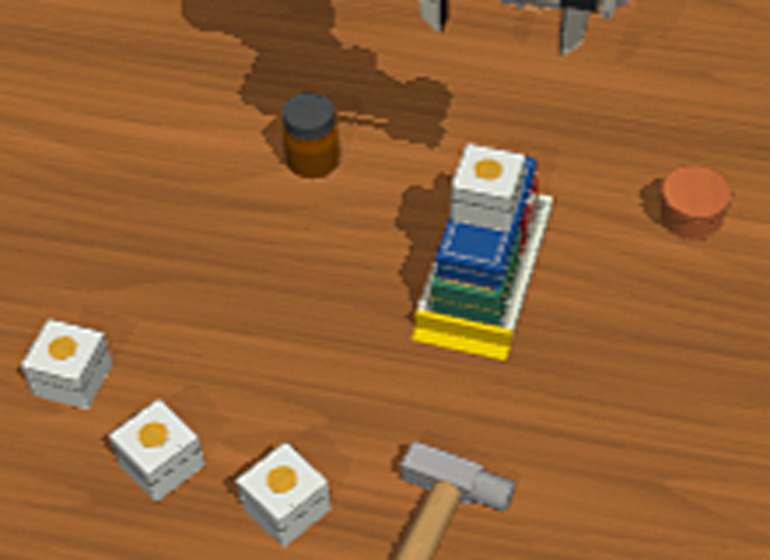

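The stack stands straight: ring box at wrist pixel (256,145) over the blue case, with the jar, tin and hammer where they were. One last numeric check, then I'll hand in.

```bash
python3 -c "
from h import *
toprect('w15','',[(226.5,114),(286.5,114),(284.5,176),(227,176)],.127)
toprect('w15','',[(225.5,67),(287.5,67),(283.5,202),(229.5,202)],.082)
print(hand_in())"
```

```text
[[484.2, 30.3], [481.5, -18.7], [429.3, -15.6], [432.0, 34.1]] c [456.7   7.5]
49.0 -93.1
52.3 176.7
49.8 86.9
52.3 -4.2
[[522.4, 31.8], [519.3, -24.5], [389.3, -17.2], [392.3, 38.5]] c [455.8   7.1]
56.4 -93.1
130.3 176.8
55.8 86.9
130.3 -3.0
the job is handed in; nothing more can be done
None
```

The order is packed and handed in, at about 30 s of the 128 s allowed. I set down and let go of each box before taking the next:
1. Green watch box on the floor at the yellow end.
2. Red bracelet box on the floor at the plain end.
3. Blue necklace case flat across both.
4. White ring box in the middle of the blue case. I took the one nearest the base, at about (0.617, −0.167).

**Last checks:** all four boxes are upright and aligned with the carton, which I measured at about (456, 7.5) mm, yaw −3.1°. The case measured (455.8, 7.1) mm and the ring box (456.7, 7.5) mm, so both are centred within about 1 mm. Using the stated top heights, their measured sizes came out within about 2.5 mm of the stated ones, which supports those heights.

**Disagreements and gaps:**
- **Gentleness:** the green and red boxes met the floor with 24 N and 29 N before I let go, against about 15 N at most for the other two. I backed off about 1 mm before releasing the green one, so it may have dropped by less than 1 mm.
- **Bystanders:** the networks found the jar and tin within a few millimetres of where they started. They did not find the hammer in the last picture; I only saw by eye that it was in place.
- **Unreliable measurements:** silhouette fits with height left free came out up to about 10 mm low for the green, blue and ring boxes and about 22 mm low for the red, and the red box's top-view fit failed. I relied on top-face corners from the wrist camera instead.

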